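# Tighten the last cam of a knock-down test-tube rack

## Robot

A 7-joint arm with a two-finger parallel gripper is mounted at the origin on the work surface. World frame = base frame: x ahead of the robot, y to its left, z up, the work surface at z = 0. Lengths are in mm, angles in rad, forces in N, time in s.
With the tool pointing down it reaches from about 400 to 900 mm from the base axis. Payload 5.6 kg.
Tool frame: the origin (TCP) lies midway between the tips of the shut fingers; the grasp point (between the pads) lies 19 mm behind it; x points along the fingers, y is the direction in which the jaws open and shut, and the axes are right-handed (so a half turn about x gives the same grasp; the last joint's range is limited). The gripper opens to 92 mm and grips with 3 to 60 N. Pads are 20 mm wide; open, the fingers measure 128 mm over their backs; the gripper's body (75 mm by 189 mm) begins 69 mm behind the grasp point.
Start: joints at [-1.257, 0.468, -0.012, 1.603, 0.006, 1.071, -0.056], TCP at [227.071, 609.055, 214.592] pointing down, gripper open.
Joint ranges: [-2.53, 2.53], [-0.31, 2.02], [-1.57, 1.55], [0.28, 2.44], [-1.29, 4.43], [0.15, 1.84], [-2.92, 2.92]. Speed limits (rad/s): [2.57, 2.57, 3.14, 3.14, 3.14, 3.14, 3.14].

## Interface

Orientations are given as a rotation vector (axis times angle).
In Python, from cell import robot, grip, kin, viewer gives the robot as it stands. Calls block until the motion is done:
- robot.movep(position, orientation): joint-space move of the TCP to a pose.
- robot.servo_line(position, feed=150, rotation=None): straight line of the TCP; rotation=None keeps the orientation; feed is the mean speed in mm/s.
- robot.goto_joints(angles): joint-space move.
- grip(opening, newtons=None): opening from 0.0 (shut) to 1.0 (fully open); newtons is the grip in N (None keeps the last); returns when the fingers have stopped.
- robot.hold(seconds).
- kin.ik(position, orientation): joint angles nearest the present ones, or None.
- robot.observe(): the state.
- viewer.read_camera(name): name is "scene" or "top" or "wrist"; returns the picture (384x512x3 uint8, red, green, blue); there is no depth.
- viewer.camera_info(name): a dict with "camera_matrix" (3x3 intrinsics, pixels), "R" (3x3) and "t" (3): a world point X has camera coordinates R X + t. Camera axes: x right, y down, z forward; pixel columns grow to the right and rows downward; lengths in mm; the calibration is good to about 2 mm. A picture is of the moment at which its call begins: read the wrist's pose just before it. camera_info takes no time and is no camera call; for the wrist camera it gives the pose at the moment of the call.
A pose or a line that the arm cannot do raises robot.IKError and nothing moves.
- robot.job_done(): hands the job in, once; it reports no verdict.
Trained networks look in the newest picture that a camera, given by its name, has taken for a name from the list of things; names that differ only in an ending like _2 or _b are one class to them, and where a whole thing is asked for, a point or a joint stands for the part that bears it (a point fixed in the world has none). Each returns a list of dicts, best first, with "confidence" (0 to 1); they miss things now and then, are a little off and sometimes report something else, mostly with a low value. They report only what shows in the picture. A call takes as long as a camera call. They do not tell look-alikes from the thing itself.
- viewer.silhouettes(name, camera): "mask" (384x512 bool, what is visible of it).
- viewer.pinpoint(name, camera): "at" ([x, y, z] in mm, in the coordinates of the camera as it stood for that picture, good to about 4 mm: a listed point, or the origin of a listed thing).
The state is a dict: "t": time; "joints": joint angles; "joint_velocities": joint speeds; "joint_torque": joint torques, N m; "tcp_pos": TCP position; "tcp_rot": TCP orientation; "contact_force": force on the tool from outside, world axes, zero at the start; "wrist_torque": the same for the moment, N m; "grip_width": opening from 0.0 (shut) to 1.0 (fully open).
Only numpy, scipy, OpenCV 4.12 (cv2) and the standard library are available. Lean on these libraries where they do the work, as an engineer would, in place of code of your own. Each camera call takes 0.05 s, during which the arm holds its last target.

## Task

Finish putting the wooden test-tube rack together: take the flat-blade screwdriver with the green handle from its stand, find the slot of the open cam lock in the rack's top board with the blade, and turn it clockwise, about a quarter turn, until it seats and has drawn the loose end panel tight against the board. Work by feel: press lightly and stop at the stop, since too much pressure or force on the stop breaks the cam. Then put the screwdriver back upright in its hole in the stand, handle resting on the wood, let go, and leave the other things where they are.

Things in the scene. Friction and masses are not known exactly. Their poses are not given: they have to be found in the camera images.
- cam (a point): Centre of the open cam lock's face: grey zinc disc 25 mm across, flush with the top of the rack's top board, 112 mm above the bench. Axes fixed to the rack (they do not turn with the cam): x across the board, y along the rack to the loose end panel, z up. The face has a dark straight slot, 17 mm long, 4.6 mm wide, 5 mm deep, closed at its ends, centred here. The slot's direction is not measured.
- slot_floor (a point): Middle of the slot's floor, 5 mm below cam, same axes. The slot starts within 35 degrees, either way, of straight across the board (x) and turns 75 to 105 degrees clockwise, seen from above, to a solid stop. It turns stiffly (0.05 to 0.08 N m) and stays where left. 0.12 to 0.18 N m at the stop is plenty; about 0.3 N m (60 N of contact force in all between blade and cam) breaks it.
- rack: Pale wooden test-tube rack, top board 84 mm (x) by 270 mm (y), clamped on a plywood assembly board; it does not move. Origin on the bench under the middle, y along the rack, z up, top 112 mm up. The open cam lies at y = +105 mm; the equal disc at y = -105 mm is the other joint's cam, already tight.
- panel_face (a point): Loose end panel (pale wood, 84 mm wide, 18 mm thick, 100 mm high): middle of the upper edge of its inner face. Axes as cam. It slides along the rack and moves only as the cam turns. The top board's end lies 30 mm from cam along y; this face starts 3 to 5 mm beyond that (a visible gap) and touches it at the cam's stop.
- driver_handle (a point): Flat-blade screwdriver, green six-sided handle: middle of the handle, 115 mm above the tip. Its z axis runs from tip to handle end. Handle 90 mm long, 26 mm across flats; two flats face along its own y axis, the others at 60 degree steps. Its lower end, 70 mm above the tip, rests on the stand, the 8 mm shaft hanging in the hole. 160 mm long in all, about 75 g.
- driver_tip (a point): Middle of the flat screwdriver's tip edge. The blade is 12 mm wide along this point's x axis, 2.4 mm thick along y and 16 mm long; z points up to the handle.
- hole_a (a point): Mouth centre of one hole of the screwdriver stand: a fixed brown wooden block, 60 mm along its x, 150 mm along its y, 80 mm high, with two upright holes 18 mm across, right through, opening in its top (80 mm above the bench), 72 mm apart along y. Axes: the block's, z up. One holds the flat screwdriver, the other the cross-point one; which is which varies.
- hole_b (a point): Mouth centre of the stand's other hole, 72 mm from hole_a along the block's y.
- cross_handle (a point): Cross-point screwdriver with a beige handle, of the same size, in the stand's other hole: middle of its handle, 45 mm above the wood (its top stands 170 mm above the bench). Not needed; leave it.
- tuberack: Bystander: finished dark wooden rack with six glass tubes, 84 x 250 x 90 mm (133 mm high over the tubes); origin at the centre of its underside, y along it.
- bottle_red: Bystander: round glass bottle with a red stopper, 64 mm across, 122 mm high; origin at the centre of its underside.
- bottle_cork: Bystander: round glass bottle with a cork, 60 mm across, 114 mm high; origin at the centre of its underside.
- beaker: Bystander: clear beaker, 74 mm across, 95 mm high; origin at the centre of its underside.
- sparepanel: Bystander: spare end panel lying flat, pale wood, 84 x 100 x 18 mm; origin at the centre of its underside.
- mallet: Bystander: rubber mallet with a wooden handle lying on the bench, 230 mm long along its x, head 75 mm wide and 50 mm high at +x; origin on the bench under its middle.
- dish: Bystander: white dish of bolts and cams, 90 mm across, 24 mm high; origin at the centre of its underside.
Not all that is in view belongs to the job. Of the things that look like the part that bears hole_a, take the one that is farthest to the robot's left at the start. What is shaped like the part that bears driver_handle but purple is not meant.

How it is judged (in metres and radians):
On the way, in this order (a step that is already met when the one before it is completed fails the run):
1. the flat screwdriver's blade is down in the cam's slot, at least 3 mm below the cam's face (z of driver_tip in the frame of cam below -0.003 m and horizontal distance between driver_tip and cam below 0.004 m and angle between driver_tip's own z axis and vertical below 0.15 rad), for 0.1 s.
2. with the blade in the slot, the cam is turned until the end panel is within 0.3 mm of the board (z of driver_tip in the frame of cam below -0.003 m and horizontal distance between driver_tip and cam below 0.004 m and y of panel_face in the frame of cam below 0.0303 m), for 0.1 s.
At the end, for the whole second after the job is handed in: The loose end panel is drawn up to within 0.3 mm of the top board, and the flat screwdriver stands released and at rest in a hole of its stand: tip within 7 mm of the hole's axis, handle within 4 mm of resting on the wood, upright within 0.08 rad (y of panel_face in the frame of cam below 0.0303 m and ((horizontal distance between driver_tip and hole_a below 0.007 m and z of driver_tip in the frame of hole_a below -0.066 m) or (horizontal distance between driver_tip and hole_b below 0.007 m and z of driver_tip in the frame of hole_b below -0.066 m)) and angle between driver_tip's own z axis and vertical below 0.08 rad and linear speed of driver below 0.01 m/s); the robot touches nothing.
It fails at once if the screwdriver loads the cam lock with more than 60 N (contact force between driver and camlock above 60 N).
It fails at once if the screwdriver is pressed on the rack's wood with more than 25 N (contact force between driver and rack above 25 N).
It fails at once if another thing is moved more than 20 mm (distance of any of cross_handle, tuberack, bottle_red, bottle_cork, beaker, sparepanel, mallet, dish from where it was at the start of the episode above 0.02 m).
It also fails if it takes over 72 s, if anything falls off the work surface, if the arm or the gripper's body presses on something with over 40 N, if the wrist force passes 120 N, or if a joint passes its speed limit or range.

## Working session

There is one attempt and no reset: what is moved stays moved. The work goes in short steps, each a Python script; the robot and the scene stay as the last script left them, time stands still between calls to the robot, and variables do not carry over. Pictures are saved under pics/ and viewed, and the job is handed in when it is done.

```bash
ls; mkdir -p pics; python3 - <<'E'
from cell import robot, grip, kin, viewer
import cv2
print(robot.observe())
for n in ["scene","top","wrist"]:
    im=viewer.read_camera(n); cv2.imwrite(f"pics/a_{n}.png",cv2.resize(im[:,:,::-1],(800,600)))
    i=viewer.camera_info(n); print(n,i)
E
```

```text
pics
{'t': 0.0, 'joints': array([-1.25698636,  0.46836427, -0.01158334,  1.60360683,  0.00601127,
        1.07142133, -0.05630971]), 'joint_velocities': array([ 0.00095702,  0.00072323,  0.00199541,  0.00150781,  0.00200432,
       -0.00012379, -0.00083006]), 'joint_torque': array([-7.20911175e-04, -5.20572782e+01, -1.26490602e-02, -2.43751878e+01,
       -5.65705227e-02,  1.69650593e-02,  1.39688523e-04]), 'tcp_pos': array([226.91337191, 608.48416925, 213.65568149]), 'tcp_rot': array([ 0.27865637,  1.55276758, -0.28142896]), 'contact_force': array([ 0.04733271, -0.31375567,  0.86563705]), 'wrist_torque': array([ 0.03390341,  0.00097222, -0.00123994]), 'grip_width': 1.00223052460609}
scene {'camera_matrix': array([[407.58645981,   0.        , 259.02661966],
       [  0.        , 407.58645981, 199.16218706],
       [  0.        ,   0.        ,   1.        ]]), 'R': array([[-0.80664608,  0.59072169,  0.01923482],
       [ 0.36366428,  0.52172166, -0.77172197],
       [-0.46590813, -0.61551149, -0.63566912]]), 't': array([ 422.83837117, -120.9651068 , 1676.94277602])}
top {'camera_matrix': array([[362.45466261,   0.        , 253.29436953],
       [  0.        , 362.45466261, 193.93444451],
       [  0.        ,   0.        ,   1.        ]]), 'R': array([[-0.02385217, -0.99964759, -0.01165176],
       [-0.99400809,  0.02495801, -0.10641903],
       [ 0.10667233,  0.00904362, -0.9942531 ]]), 't': array([   7.37451085,  557.40262574, 1089.24589684])}
wrist {'camera_matrix': array([[275.78961607,   0.        , 257.17889945],
       [  0.        , 275.78961607, 188.95203239],
       [  0.        ,   0.        ,   1.        ]]), 'R': array([[ 0.34924354,  0.93702828, -0.002636  ],
       [ 0.90630271, -0.3370745 ,  0.2549435 ],
       [ 0.23800074, -0.09142639, -0.96695236]]), 't': array([-649.71270879,  -29.66761412,  391.06776993])}
```

View pics/a_scene.png

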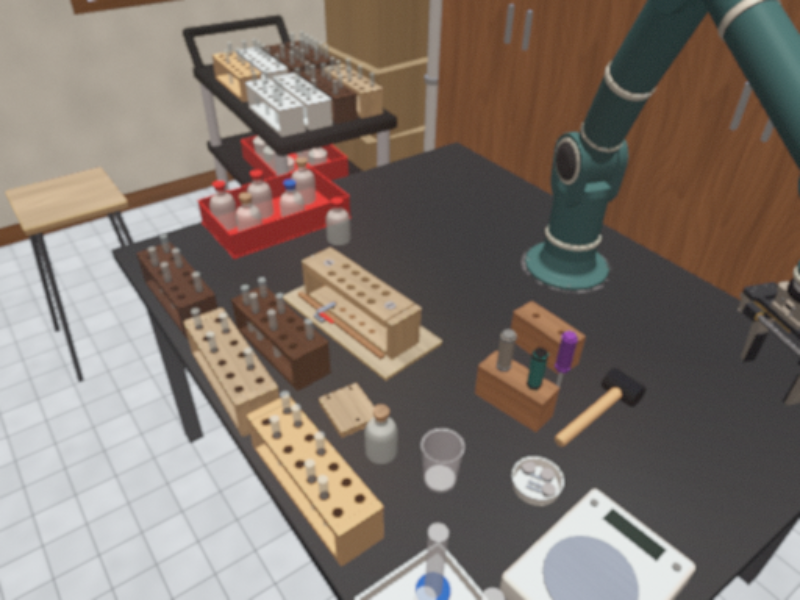

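View pics/a_top.png

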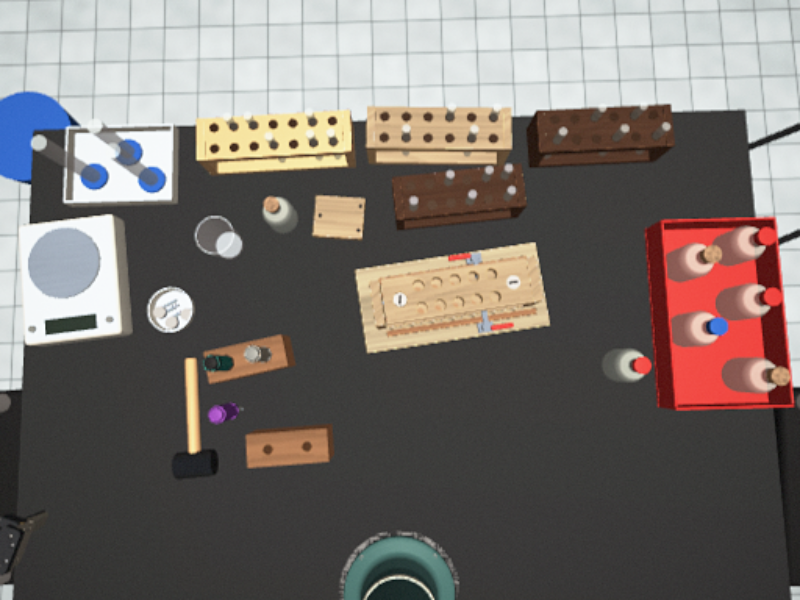

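View pics/a_wrist.png

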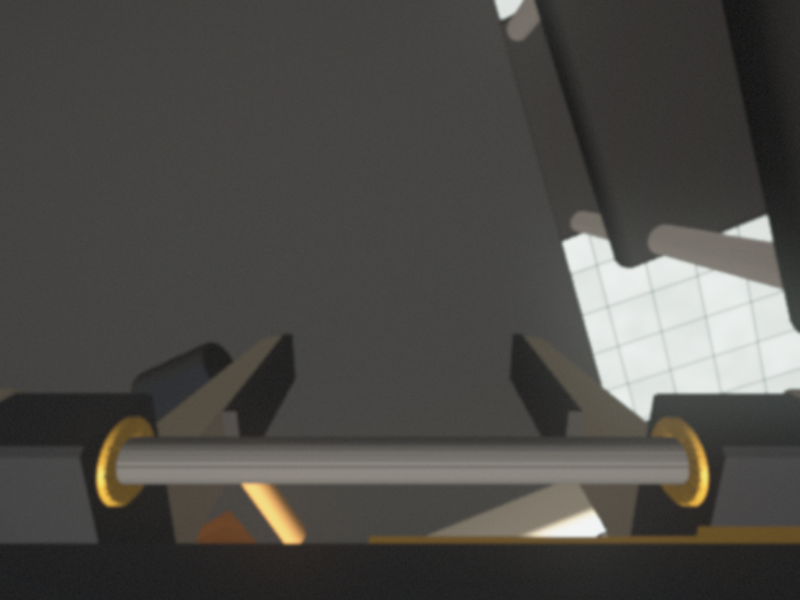

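```bash
cat > h.py <<'E'
from cell import robot, grip, kin, viewer
import numpy as np, cv2
from scipy.spatial.transform import Rotation as Ro
np.set_printoptions(precision=2,suppress=True)
def c2w(cam,p,info=None):
    i=info or viewer.camera_info(cam); return i["R"].T@(np.array(p)-i["t"])
def ray(cam,uv,z,info=None):
    i=info or viewer.camera_info(cam); d=i["R"].T@np.linalg.solve(i["camera_matrix"],[uv[0],uv[1],1.]); c=-i["R"].T@i["t"]
    return c+d*(z-c[2])/d[2]
def proj(cam,X,info=None):
    i=info or viewer.camera_info(cam); q=i["camera_matrix"]@(i["R"]@np.array(X)+i["t"]); return q[:2]/q[2]
E
python3 - <<'E'
from h import *
for cam in ["top","scene"]:
    im=viewer.read_camera(cam)
    if cam=="top":
        c=im[140:240,215:365];cv2.imwrite("pics/b_rack.png",cv2.resize(c[:,:,::-1],None,fx=5,fy=5,interpolation=cv2.INTER_CUBIC))
        c=im[200:310,100:220];cv2.imwrite("pics/b_stand.png",cv2.resize(c[:,:,::-1],None,fx=5,fy=5,interpolation=cv2.INTER_CUBIC))
    for n in ["cam","rack","panel_face","driver_handle","driver_tip","hole_a","cross_handle","mallet","dish","beaker","bottle_cork","tuberack","bottle_red","sparepanel"]:
        for r in viewer.pinpoint(n,cam)[:4]:
            print(cam,n,round(r["confidence"],2),c2w(cam,r["at"]))
E
```

```text
top cam 0.98 [556.65  -7.75 107.07]
top rack 0.58 [ 571.73 -116.95    3.6 ]
top rack 0.47 [ 427.76 -440.57   -0.81]
top rack 0.31 [556.04  -7.13 106.31]
top panel_face 0.65 [549.34  18.98 111.16]
top driver_handle 0.65 [449.25 308.95 121.76]
top driver_handle 0.44 [359.72 305.63 118.06]
top driver_tip 0.69 [355.62 307.33  -2.96]
top driver_tip 0.38 [449.91 313.15  86.47]
top hole_a 0.77 [285.46 235.39  82.  ]
top hole_a 0.7 [448.73 313.42  82.52]
top hole_a 0.68 [458.99 246.86  82.01]
top hole_a 0.63 [293.74 169.36  83.19]
top cross_handle 0.58 [463.05 247.07 132.44]
top mallet 0.61 [332.93 392.52  -4.11]
top bottle_cork 0.74 [741.13 224.75   2.05]
top bottle_cork 0.53 [446.41 309.28 124.88]
top tuberack 0.93 [ 765.12 -131.19   -2.84]
top bottle_red 0.55 [ 427.01 -444.98    1.38]
top sparepanel 0.74 [448.95 311.2   83.73]
top sparepanel 0.66 [738.32 101.75   4.15]
scene cam 0.75 [447.31 312.65 124.43]
scene cam 0.58 [554.46 -16.   112.9 ]
scene rack 0.65 [ 567.05 -116.59    2.23]
scene rack 0.59 [738.81 219.42   0.11]
scene panel_face 0.91 [549.1   21.43 115.98]
scene panel_face 0.4 [460.69 243.41 124.09]
scene driver_handle 0.78 [376.37 300.92 119.35]
scene driver_handle 0.73 [447.95 311.8  125.58]
scene driver_tip 0.74 [356.11 307.5    3.71]
scene hole_a 0.9 [464.89 243.14  84.94]
scene hole_a 0.88 [287.73 232.88  82.51]
scene hole_a 0.73 [450.04 311.63  78.11]
scene hole_a 0.64 [289.38 168.46  81.85]
scene cross_handle 0.59 [461.75 243.33 124.02]
scene cross_handle 0.24 [ 422.37 -446.49   -4.29]
scene mallet 0.9 [327.56 388.27  -3.86]
scene dish 0.65 [557.85 440.43   4.  ]
scene beaker 0.72 [689.33 330.24   1.44]
scene bottle_cork 0.6 [740.21 224.04   0.27]
scene bottle_cork 0.57 [549.05  19.15 111.3 ]
scene bottle_cork 0.29 [553.63 -16.42 111.7 ]
scene tuberack 0.82 [ 765.19 -132.92    0.86]
scene bottle_red 0.88 [ 424.3  -448.14   -2.68]
scene sparepanel 0.81 [737.58 103.73   2.44]
```

View pics/b_rack.png

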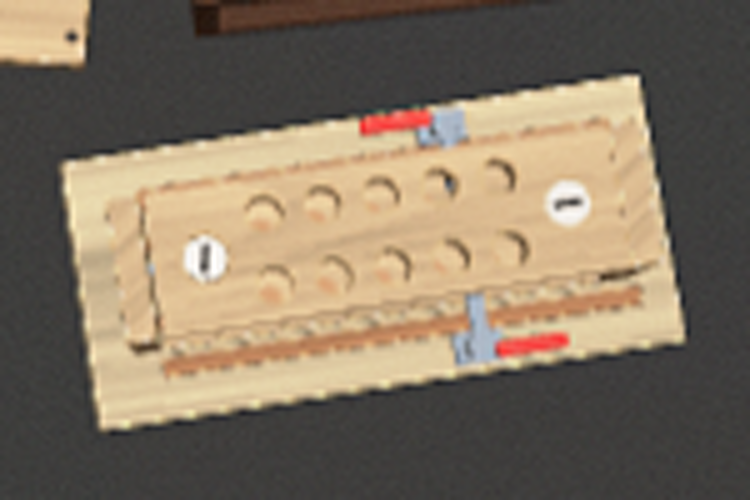

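View pics/b_stand.png

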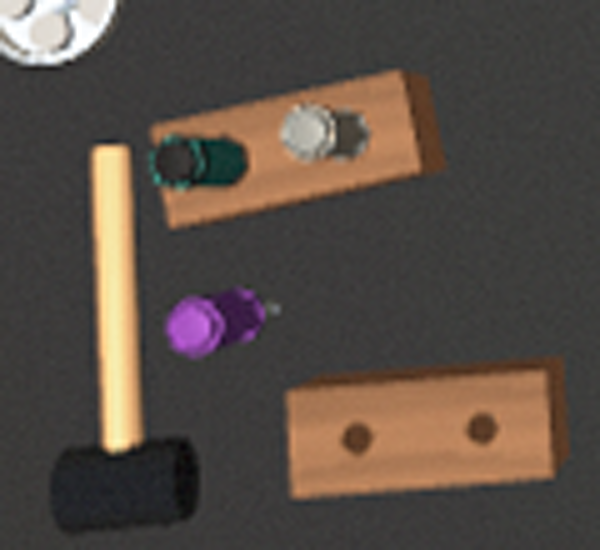

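```bash
python3 - <<'E'
from h import *
s=robot.observe(); i=viewer.camera_info("wrist")
T=Ro.from_rotvec(s["tcp_rot"]).as_matrix(); print(T)
print("cam pos in tool", T.T@(-i["R"].T@i["t"]-s["tcp_pos"])); print("cam axes in tool\n",T.T@i["R"].T)
# candidate yaw iks
for nm,p in [("drv",[449,311,170]),("cam",[555,-12,260])]:
  for a in range(-180,180,30):
    # tool x down, tool y at yaw a
    y=np.array([np.cos(np.radians(a)),np.sin(np.radians(a)),0]); x=np.array([0,0,-1.]); z=np.cross(x,y)
    R=np.stack([x,y,z],1); q=kin.ik(p,Ro.from_matrix(R).as_rotvec()); print(nm,a,q)
print(s["t"])
E
```

```text
[[ 0.    0.35  0.94]
 [ 0.    0.94 -0.35]
 [-1.    0.    0.  ]]
cam pos in tool [-170.14    0.92  -71.06]
cam axes in tool
 [[ 0.   -0.25  0.97]
 [ 1.    0.   -0.  ]
 [-0.    0.97  0.25]]
drv -180 [-0.44  0.37 -0.27  1.89  0.12  0.91  2.37]
drv -150 [-0.36  0.38 -0.38  1.88  0.18  0.91  2.84]
drv -120 [-1.6   0.74  1.35  1.95 -0.8   1.15 -2.01]
drv -90 [-1.18  0.39  0.64  1.93 -0.29  0.91 -1.97]
drv -60 [-1.09  0.37  0.53  1.93 -0.23  0.9  -1.5 ]
drv -30 [-1.01  0.36  0.43  1.92 -0.19  0.9  -1.02]
drv 0 [-0.94  0.35  0.34  1.92 -0.15  0.9  -0.53]
drv 30 [-0.86  0.35  0.23  1.91 -0.1   0.89 -0.05]
drv 60 [-0.77  0.34  0.13  1.91 -0.06  0.89  0.43]
drv 90 [-0.69  0.35  0.03  1.9  -0.01  0.89  0.91]
drv 120 [-0.61  0.35 -0.07  1.9   0.03  0.9   1.4 ]
drv 150 [-0.53  0.36 -0.17  1.89  0.08  0.9   1.88]
cam -180 [-1.01  0.57  1.36  1.84 -0.59  1.23 -2.6 ]
cam -150 [-1.01  0.57  1.36  1.84 -0.59  1.23 -2.08]
cam -120 [-1.01  0.57  1.36  1.84 -0.59  1.23 -1.55]
cam -90 [-0.74  0.33  0.87  1.83 -0.28  1.11 -1.33]
cam -60 [-0.64  0.3   0.74  1.83 -0.23  1.1  -0.87]
cam -30 [-0.6   0.29  0.69  1.82 -0.21  1.1  -0.36]
cam 0 [-0.56  0.29  0.64  1.82 -0.19  1.1   0.15]
cam 30 [-0.52  0.28  0.59  1.82 -0.17  1.09  0.65]
cam 60 [-0.49  0.28  0.54  1.82 -0.16  1.09  1.16]
cam 90 [-0.44  0.27  0.49  1.81 -0.14  1.09  1.67]
cam 120 [-0.36  0.26  0.39  1.81 -0.11  1.09  2.16]
cam 150 [-0.28  0.26  0.29  1.8  -0.08  1.09  2.66]
1.65
```

```bash
cat >> h.py <<'E'
def rot(a):
    a=np.radians(a); y=np.array([np.cos(a),np.sin(a),0]); x=np.array([0,0,-1.]); return Ro.from_matrix(np.stack([x,y,np.cross(x,y)],1)).as_rotvec()
def snap(name,box=None,f=None,cam="wrist"):
    info=viewer.camera_info(cam); im=viewer.read_camera(cam); o=im[:,:,::-1]
    if box: o=o[box[1]:box[3],box[0]:box[2]]
    f=f or min(800/o.shape[1],600/o.shape[0]); cv2.imwrite(f"pics/{name}.png",cv2.resize(o,None,fx=f,fy=f,interpolation=cv2.INTER_CUBIC)); return im,info
E
python3 - <<'E'
from h import *
robot.movep([452,309,210],rot(9)); s=robot.observe(); print(s["t"],s["tcp_pos"],s["joints"])
im,info=snap("c1"); 
for n in ["driver_handle","hole_a"]:
  for r in viewer.pinpoint(n,"wrist"): print(n,r["confidence"],c2w("wrist",r["at"],info))
print(proj("wrist",[449,311,170],info))
E
```

```text
3.05 [451.04 310.98 209.89] [-0.92  0.3   0.31  1.88 -0.11  0.98 -0.4 ]
driver_handle 0.97 [449.14 311.89 123.34]
driver_handle 0.91 [381.07 212.99   9.41]
driver_handle 0.4 [740.16 220.08   0.06]
hole_a 0.84 [456.37 244.18  81.18]
hole_a 0.79 [450.17 311.69  79.59]
hole_a 0.79 [294.32 164.64  81.55]
hole_a 0.62 [287.7  238.47  76.85]
hole_a 0.43 [458.98 248.16 128.24]
[253.81 208.41]
```

View pics/c1.png

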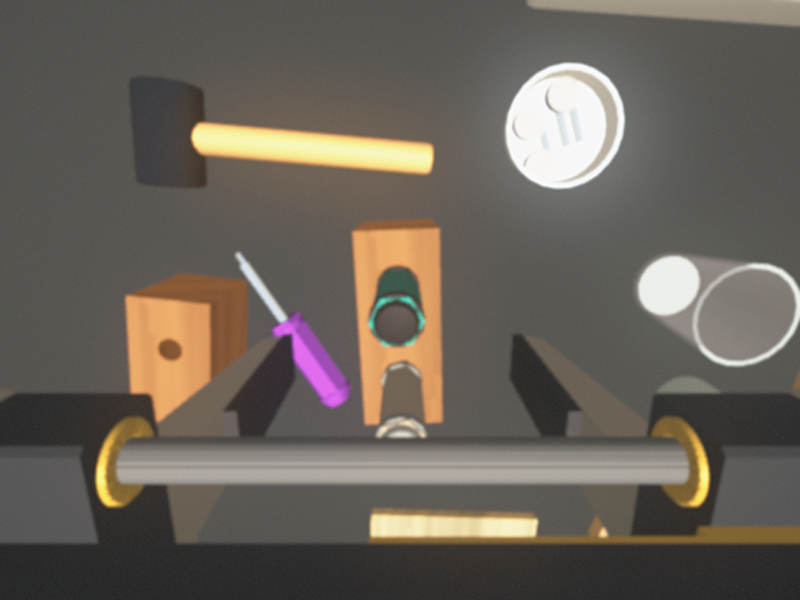

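```bash
python3 - <<'E'
from h import *
snap("c2",(215,135,300,235)); snap("c3",(100,200,220,310),cam="top")
E
```

```text
(no output)
```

View pics/c2.png

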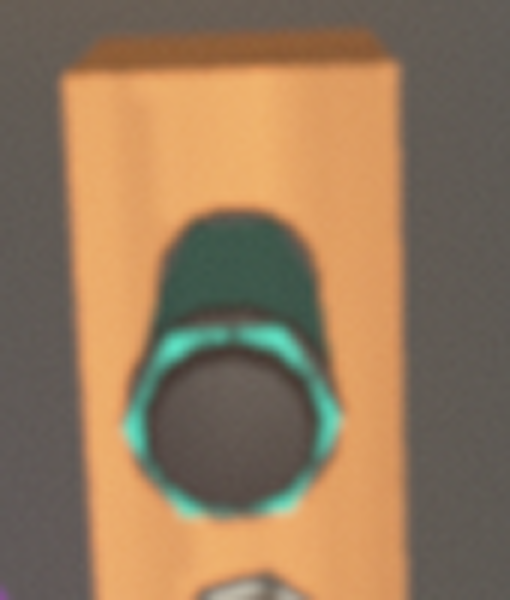

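View pics/c3.png

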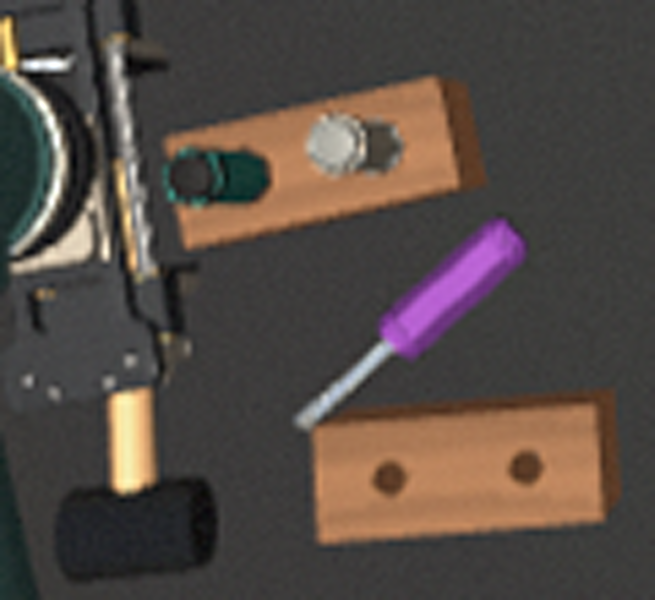

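```bash
python3 - <<'E'
from h import *
R=rot(39)
grip(0.6,10)
robot.movep([449.3,312.5,200],R); robot.servo_line([449.3,312.5,110],feed=90)
s=robot.observe(); print(s["t"],s["tcp_pos"],s["contact_force"],s["wrist_torque"])
grip(0.0,8); s=robot.observe(); print(s["grip_width"]*92,s["contact_force"],s["wrist_torque"],s["tcp_pos"])
robot.hold(0.2); grip(0.0,45); s=robot.observe(); print(s["t"],s["grip_width"]*92,s["contact_force"],s["wrist_torque"],s["tcp_pos"])
snap("d1")
E
```

```text
5.675 [449.71 312.81 110.57] [-0.66  0.19 -1.15] [-0.03  0.06 -0.02]
26.01272505520467 [-0.3   0.08  1.76] [-0.09  0.15  0.03] [449.25 312.52 110.14]
6.6333 25.689559923930386 [-1.72 -0.67  3.68] [-0.15  0.35  0.01] [449.29 312.55 110.15]
```

View pics/d1.png

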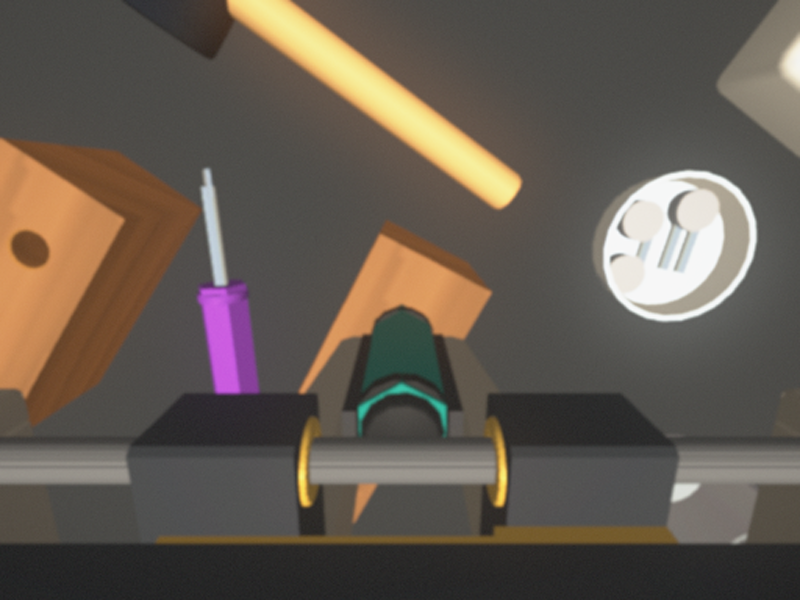

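```bash
python3 - <<'E'
from h import *
robot.servo_line([449.3,312.5,250],feed=150)
s=robot.observe(); print(s["t"],s["tcp_pos"],s["contact_force"],s["wrist_torque"],s["grip_width"]*92)
im,info=snap("d2",(200,100,310,230))
for n in ["driver_tip","driver_handle"]:
  for r in viewer.pinpoint(n,"wrist")[:2]: print(n,r["confidence"],c2w("wrist",r["at"],info))
tip=s["tcp_pos"]-[0,0,100.]; print(proj("wrist",tip,info), "crop scale",min(800/110,600/130))
E
```

```text
7.7667 [448.74 312.12 248.96] [-0.49 -0.29 -1.74] [-0.01  0.02 -0.  ] 25.6387447517225
driver_tip 0.97 [451.24 309.59 152.02]
driver_tip 0.85 [311.45 301.42  14.29]
driver_handle 0.92 [379.29 211.14  11.13]
driver_handle 0.85 [449.3  314.53 264.35]
[256.64 189.14] crop scale 4.615384615384615
```

View pics/d2.png

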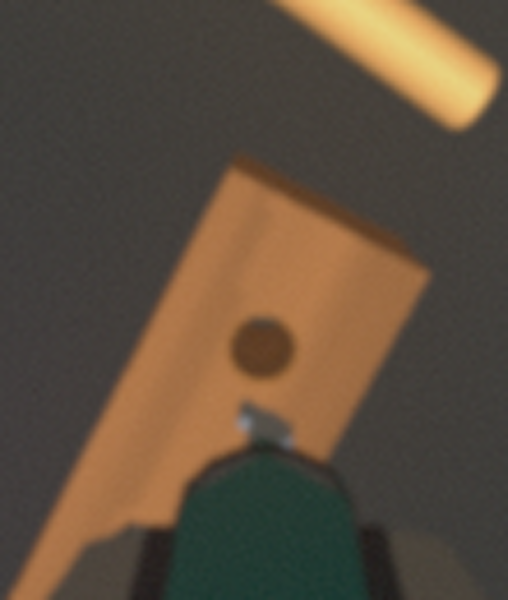

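```bash
python3 - <<'E'
from h import *
c=ray("top",(256,191.6),112); print("cam from top",c)
print("hole from d2 est", ray("wrist",(257,175.4),80))
c=np.array([555.5,-11.,0])
d=np.radians(39+90)
p=c-35*np.array([np.cos(d),np.sin(d),0])+[0,0,245]
robot.movep([449.3,250,260],rot(39)); robot.movep(p,rot(39))
robot.hold(0.3)
s=robot.observe(); print(s["t"],s["tcp_pos"],s["joints"],s["contact_force"],s["wrist_torque"])
im,info=snap("e1"); snap("e2",(200,100,320,200)) 
for n in ["cam","panel_face","driver_tip"]:
  for r in viewer.pinpoint(n,"wrist")[:2]: print(n,r["confidence"],c2w("wrist",r["at"],info))
E
```

```text
cam from top [555.12 -14.92 112.  ]
hole from d2 est [449.23 311.92  80.  ]
9.775 [577.57 -37.18 245.11] [-0.37  0.33  0.47  1.78 -0.17  1.08  0.84] [-0.23  0.25 -0.78] [-0.07  0.02  0.03]
cam 0.75 [556.78 -19.36 113.03]
panel_face 0.56 [549.61  16.58 112.01]
driver_tip 0.76 [534.85  17.5  163.26]
```

View pics/e1.png

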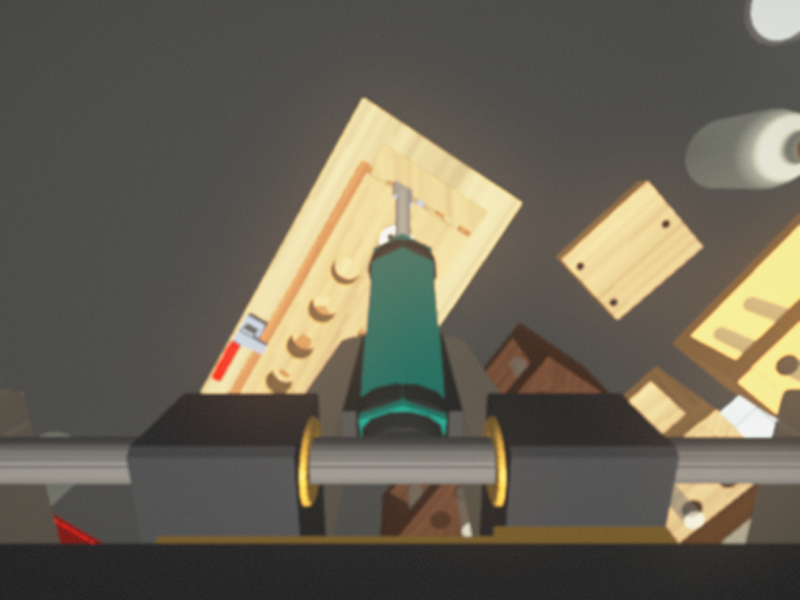

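View pics/e2.png

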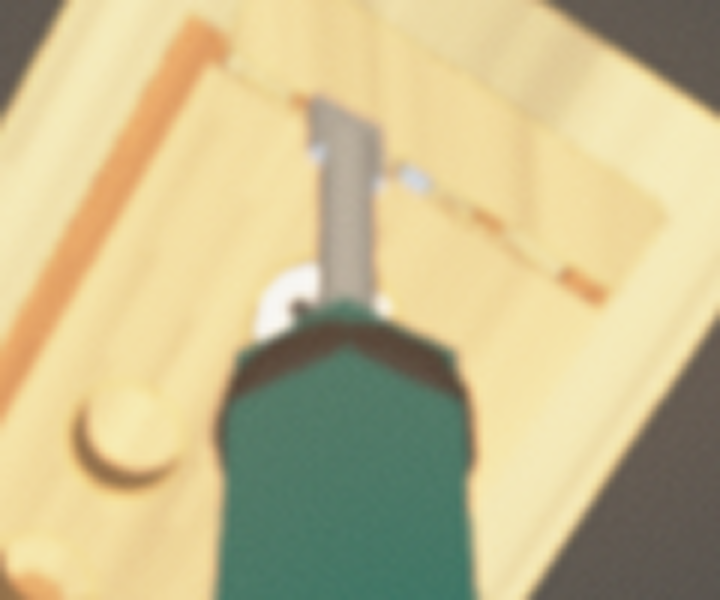

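```bash
python3 - <<'E'
from h import *
snap("f1",(100,190,230,310),cam="top"); 
for r in viewer.pinpoint("cross_handle","top")[:3]: print("cross",r["confidence"],c2w("top",r["at"]))
snap("f2",(280,180,430,290),cam="scene")
for r in viewer.pinpoint("cross_handle","scene")[:3]: print("cross",r["confidence"],c2w("scene",r["at"]))
for n in ["driver_tip","driver_handle"]:
  for r in viewer.pinpoint(n,"scene")[:3]: print(n,r["confidence"],c2w("scene",r["at"]))
print(robot.observe()["t"])
E
```

```text
cross 0.57 [688.5  331.38  -0.92]
cross 0.48 [ 573.03 -116.15    1.03]
cross 0.47 [463.29 240.31 128.58]
cross 0.52 [461.72 237.92 122.68]
driver_tip 0.81 [536.1   15.87 162.98]
driver_tip 0.66 [304.29 302.81  17.6 ]
driver_handle 0.5 [569.29 -24.42 265.29]
driver_handle 0.41 [382.95 213.69  17.61]
driver_handle 0.26 [ 569.7  -115.43   -0.53]
10.325
```

View pics/f1.png

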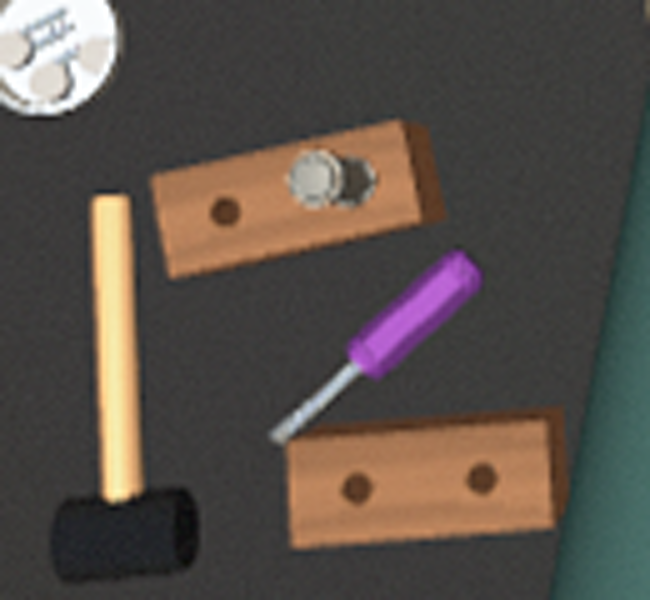

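View pics/f2.png

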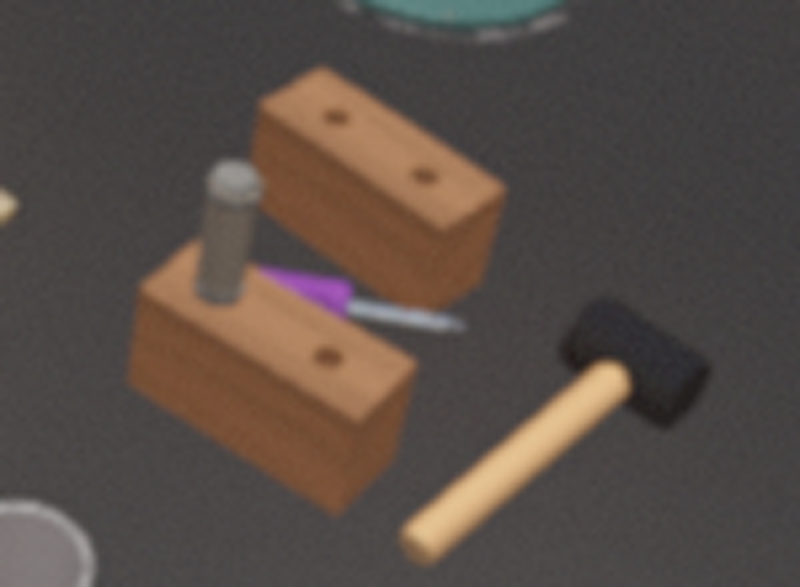

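```bash
cat >> h.py <<'E'
def pose_for(tip,a,phi,L=120.,off=19.):
    """TCP pos+rotvec that puts driver tip at tip, driver vertical; phi=tilt of driver in tool (tip toward camera, deg)"""
    Rv=Ro.from_rotvec(rot(a)).as_matrix(); f=np.radians(phi)
    d=np.array([np.cos(f),0,-np.sin(f)])          # driver down-dir in tool
    M=Ro.from_euler('y',-phi,degrees=True).as_matrix()
    if np.linalg.norm(M@d-[1,0,0])>1e-6: M=M.T
    R=Rv@M
    assert np.allclose(R@d,[0,0,-1])
    return np.array(tip)-R@(np.array([-off,0,0])+L*d), Ro.from_matrix(R).as_rotvec()
E
python3 - <<'E'
from h import *
s=robot.observe(); R=Ro.from_rotvec(s["tcp_rot"]).as_matrix(); print(s["tcp_rot"],rot(39))
for phi in [30,32,34,36,38]:
    f=np.radians(phi); t=s["tcp_pos"]+R@(np.array([-19,0,0])+120*np.array([np.cos(f),0,-np.sin(f)])); print(phi,t,proj("wrist",t),proj("scene",t))
print("hole top", ray("top",(145.2,232.4),80)," scene",ray("scene",(280+328/5.33,180+357/5.33),80))
h=[449.3,312]
for z in [220,30,10]:
    p,r=pose_for([*h,z],39,34); print(z,p,kin.ik(p,r))
E
```

```text
[ 0.69  1.46 -0.69] [ 0.69  1.46 -0.69]
30 [539.76   8.39 160.05] [256.38 129.33] [257.63 185.62]
32 [537.5   11.18 162.21] [256.37 125.34] [258.71 185.28]
34 [535.29  13.91 164.49] [256.35 121.34] [259.78 184.9 ]
36 [533.13  16.58 166.89] [256.34 117.34] [260.83 184.49]
38 [531.03  19.18 169.41] [256.33 113.33] [261.85 184.05]
hole top [446.84 312.07  80.  ]  scene [448.13 313.18  80.  ]
220 [455.99 303.74 324.25] [-1.15  0.26  0.2   1.78  0.54  1.32 -0.46]
30 [455.99 303.74 134.25] [-1.25  0.51  0.34  1.94  0.51  0.94 -0.61]
10 [455.99 303.74 114.25] [-1.26  0.55  0.36  1.95  0.5   0.9  -0.62]
```

```bash
python3 - <<'E'
from h import *
phi=35.5
p,r=pose_for([520,50,230],39,phi); robot.movep(p,r)
p,r=pose_for([448.5,312.2,210],39,phi); robot.servo_line(p,feed=200,rotation=r)
p,r=pose_for([448.5,312.2,97],39,phi); robot.servo_line(p,feed=120,rotation=r); robot.hold(0.2)
s=robot.observe(); print(s["t"],s["tcp_pos"],p)
im,info=snap("g1",(200,60,320,160)); print(proj("wrist",[448.5,312.2,97],info),proj("wrist",[448.5,312.2,80],info))
for n in ["driver_tip","hole_a"]:
  for r in viewer.pinpoint(n,"wrist")[:2]: print(n,r["confidence"],c2w("wrist",r["at"],info))
snap("g2",(280,150,400,260),cam="scene"); 
for n in ["driver_tip","hole_a","driver_handle"]:
  for r in viewer.pinpoint(n,"scene")[:2]: print(n,r["confidence"],c2w("scene",r["at"]))
E
```

```text
14.075 [455.64 303.91 202.13] [455.44 303.63 201.53]
[255.75 117.98] [255.81 106.76]
driver_tip 0.78 [454.21 311.42  93.89]
driver_tip 0.61 [ 566.87 -119.65    6.12]
hole_a 0.97 [294.51 166.85  80.97]
hole_a 0.87 [447.5  312.88  80.4 ]
driver_tip 0.56 [304.25 300.73  17.6 ]
driver_tip 0.48 [451.37 310.85  95.19]
hole_a 0.87 [289.27 164.34  84.19]
hole_a 0.79 [463.6  241.85  81.  ]
driver_handle 0.63 [440.89 323.02 207.19]
driver_handle 0.6 [383.27 215.9   15.23]
```

View pics/g1.png

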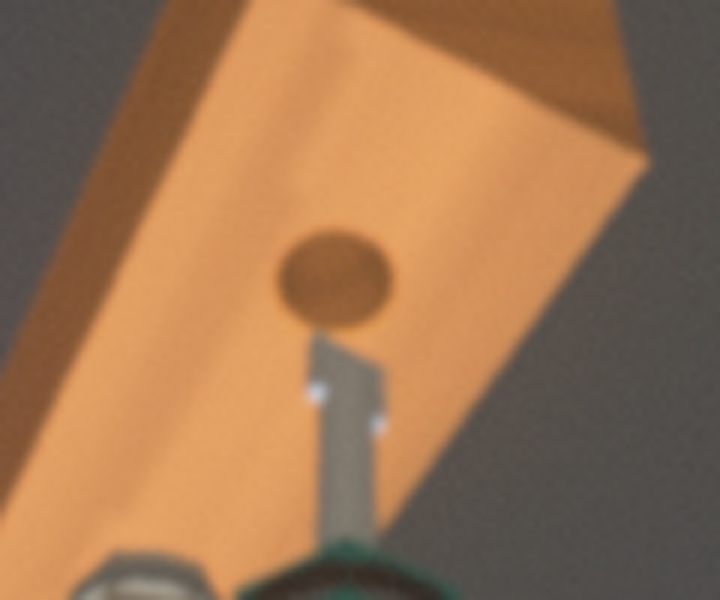

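View pics/g2.png

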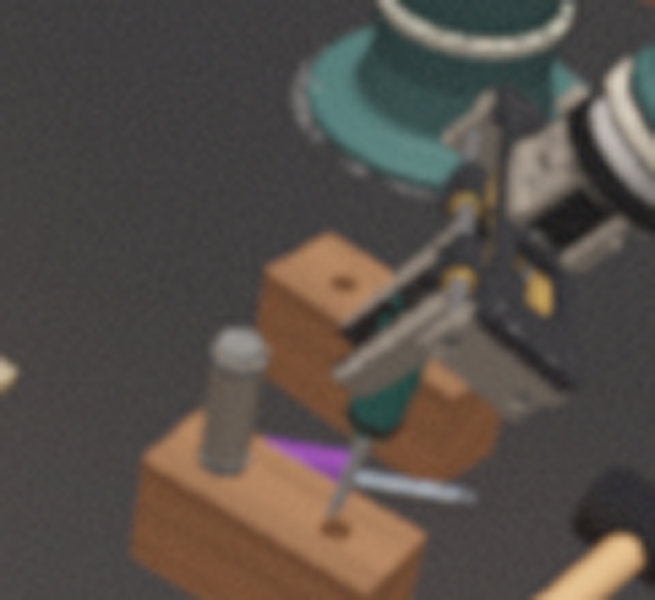

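```bash
python3 - <<'E'
from h import *
from scipy.optimize import least_squares
# triangulate tip
iw=viewer.camera_info("wrist"); isc=viewer.camera_info("scene")
tw=(258,118.3); ts=(280+335/5.4545,150+514/5.4545)
f=lambda X: np.r_[proj("wrist",X,iw)-tw,proj("scene",X,isc)-ts]
t=least_squares(f,[450,312,95]).x; print("tip",t,f(t))
s=robot.observe(); R=Ro.from_rotvec(s["tcp_rot"]).as_matrix()
print("tip in tool",R.T@(t-s["tcp_pos"]))
for tilt in [0,5,10,15]:
  u=np.radians(tilt); d=np.array([np.cos(np.radians(129))*np.sin(u),np.sin(np.radians(129))*np.sin(u),np.cos(u)])
  print(tilt,[((proj("scene",t+d*L)-[280,150])*5.4545).round() for L in (0,16,70,160)],[((proj("wrist",t+d*L)-[200,60])*6).round() for L in (0,16,70)])
E
```

```text
tip [451.07 311.57  93.96] [ 0.08 -0.13 -0.28 -0.43]
tip in tool [ 82.42   1.6  -69.76]
0 [array([333., 512.]), array([338., 491.]), array([353., 418.]), array([381., 287.])] [array([348., 349.]), array([349., 417.]), array([349., 700.])]
5 [array([333., 512.]), array([340., 492.]), array([365., 421.]), array([408., 293.])] [array([348., 349.]), array([349., 409.]), array([349., 663.])]
10 [array([333., 512.]), array([343., 492.]), array([376., 424.]), array([436., 301.])] [array([348., 349.]), array([349., 400.]), array([350., 622.])]
15 [array([333., 512.]), array([345., 493.]), array([387., 428.]), array([462., 311.])] [array([348., 349.]), array([349., 391.]), array([350., 576.])]
```

```bash
cat >> h.py <<'E'
def pose2(tip,a,phi,tt):
    R=Ro.from_rotvec(pose_for([0,0,0],a,phi)[1]).as_matrix()
    return np.array(tip)-R@np.array(tt), Ro.from_matrix(R).as_rotvec()
E
python3 - <<'E'
from h import *
p,r=pose2([448.5,312.3,100],39,26,[82.4,1.6,-69.8]); robot.servo_line(p,feed=60,rotation=r); robot.hold(0.2)
s=robot.observe(); print(s["t"],s["tcp_pos"]-p,s["contact_force"])
im,info=snap("h1",(200,60,320,160)); 
snap("h2",(280,150,400,260),cam="scene"); 
for n in ["driver_tip","hole_a"]:
  for c in ["wrist","scene"]:
    if c=="wrist": viewer.read_camera("wrist")
    for r in viewer.pinpoint(n,c)[:3]: print(c,n,r["confidence"],c2w(c,r["at"]))
t=s["tcp_pos"]+Ro.from_rotvec(s["tcp_rot"]).as_matrix()@np.array([82.4,1.6,-69.8]);print(t)
print([((proj("scene",t+np.array([0,0,L]))-[280,150])*5.4545).round() for L in (0,16,70,160)],[((proj("wrist",t+np.array([0,0,L]),info)-[200,60])*6).round() for L in (0,16,70)])
E
```

```text
15.0417 [-1.1   1.2  -0.75] [-0.01 -0.12 -0.92]
wrist driver_tip 0.79 [447.9  310.54 101.34]
scene driver_tip 0.72 [450.08 313.53  99.37]
scene driver_tip 0.61 [304.68 301.24  14.9 ]
scene driver_tip 0.23 [739.43 106.4    3.69]
wrist hole_a 0.8 [293.74 162.11  80.54]
wrist hole_a 0.7 [451.54 310.77  81.21]
wrist hole_a 0.69 [462.34 242.99  82.77]
scene hole_a 0.95 [447.46 311.63  78.58]
scene hole_a 0.9 [465.75 241.56  81.43]
scene hole_a 0.61 [285.15 234.3   81.6 ]
[447.26 313.33  99.23]
[array([342., 504.]), array([347., 483.]), array([362., 410.]), array([390., 278.])] [array([349., 349.]), array([349., 401.]), array([349., 626.])]
```

View pics/h1.png

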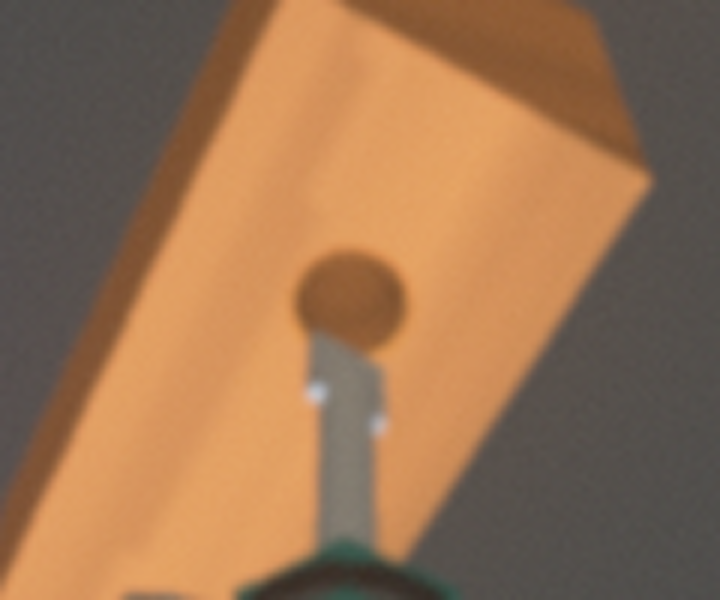

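View pics/h2.png

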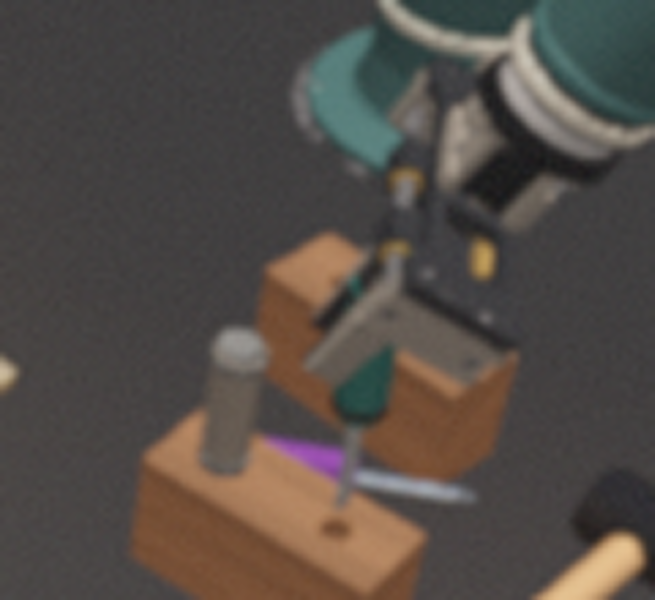

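```bash
python3 - <<'E'
from h import *
s=robot.observe(); f0=s["contact_force"]; x,y=448.7,312.0
tt=[82.4,1.6,-69.8]
for z in [75,50,30,20,15,12,10,9,8]:
    p,r=pose2([x,y,z],39,26,tt); robot.servo_line(p,feed=80 if z>15 else 30); s=robot.observe(); df=s["contact_force"]-f0
    print(z,s["tcp_pos"]-p,df,s["t"])
    if np.linalg.norm(df)>6: break
snap("i1",(280,150,400,260),cam="scene")
E
```

```text
75 [-0.19 -0.35 -0.68] [ 0.76 -0.13  0.25] 15.9083
50 [-0.2  -0.29 -0.58] [0.36 0.54 0.41] 16.3667
30 [-0.24 -0.35 -0.62] [-0.11  0.75  0.58] 16.7667
20 [-0.26 -0.31 -0.5 ] [0.36 0.39 0.48] 17.0417
15 [-0.06 -0.09 -0.12] [-0.    0.91  0.49] 17.3583
12 [0.34 0.33 0.23] [2.09 0.43 2.08] 17.6083
10 [0.5  0.41 2.07] [-2.98  0.18 16.22] 17.8583
```

View pics/i1.png

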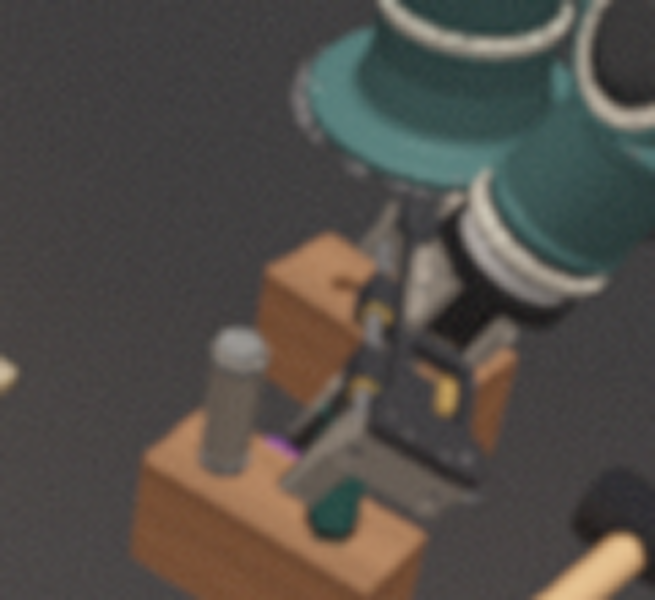

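```bash
python3 - <<'E'
from h import *
grip(0.6,20); s=robot.observe(); R=Ro.from_rotvec(s["tcp_rot"]).as_matrix()
robot.servo_line(s["tcp_pos"]-R[:,0]*110,feed=180)
robot.servo_line([449.3,312.5,205],feed=150,rotation=rot(39)); robot.hold(0.1)
s=robot.observe(); print(s["t"],s["contact_force"])
snap("j1",(200,100,320,220)); snap("j2",(280,150,400,260),cam="scene")
E
```

```text
20.0 [-0.4   0.45  0.97]
```

View pics/j1.png

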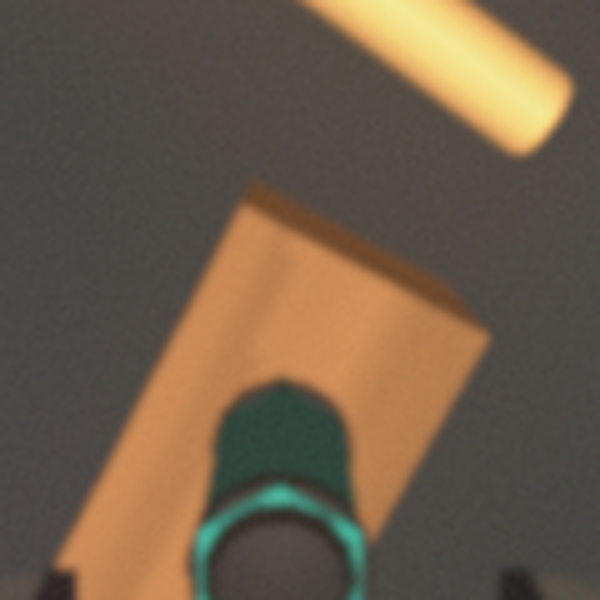

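View pics/j2.png

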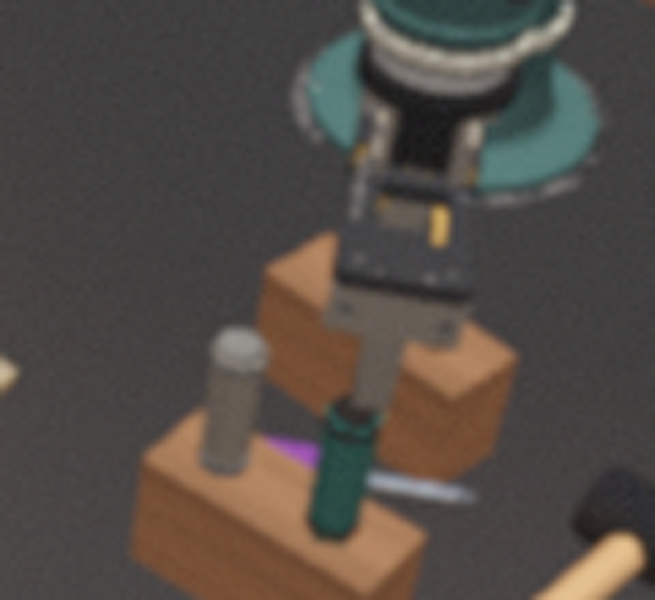

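```bash
python3 - <<'E'
from h import *
print(ray("wrist",(256,215.6),170), proj("wrist",[449.3,312.5,170]))
E
```

```text
[450.37 310.72 170.  ] [256.38 213.13]
```

```bash
python3 - <<'E'
from h import *
robot.servo_line([449.7,311.8,110],feed=90); s=robot.observe(); print(s["tcp_pos"])
grip(0.0,8); robot.hold(0.1); grip(0.0,55); s=robot.observe(); print(s["t"],s["grip_width"]*92,s["contact_force"],s["wrist_torque"],s["tcp_pos"])
robot.servo_line([449.7,311.8,300],feed=180)
c=np.array([555.3,-14.,0]); d=np.radians(129)
p=c-45*np.array([np.cos(d),np.sin(d),0])+[0,0,300]
robot.servo_line(p,feed=200); robot.hold(0.2)
s=robot.observe(); print(s["t"],s["tcp_pos"],s["joints"],s["contact_force"],s["wrist_torque"])
im,info=snap("k1",(180,60,340,200)); 
for r in viewer.pinpoint("driver_tip","wrist")[:2]+viewer.pinpoint("cam","wrist")[:2]: print(r["confidence"],c2w("wrist",r["at"],info))
print((proj("wrist",s["tcp_pos"]-[0,0,100],info)-[180,60])*600/140)
E
```

```text
[450.09 312.09 110.56]
22.1667 26.028025820709356 [-0.45 -0.43  3.17] [-0.27  0.37  0.01] [449.65 311.79 110.13]
25.65 [583.58 -48.38 300.04] [-0.26  0.29  0.36  1.69 -0.11  1.19  0.81] [-0.03 -0.85 -0.96] [-0.    0.02 -0.02]
0.69 [585.7  -49.06 201.54]
0.7 [736.47 106.46  -0.27]
0.52 [ 425.77 -444.15    4.03]
[327.74 553.55]
```

View pics/k1.png

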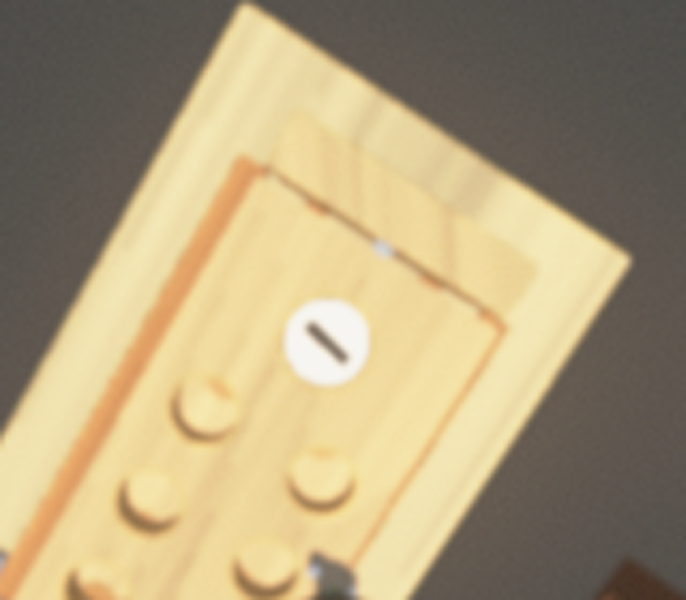

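```bash
python3 - <<'E'
from h import *
k=600/140
u=lambda x,y:(180+x/k,60+y/k)
for c in [(327,342)]: print("cam",ray("wrist",u(*c),112))
a,b=ray("wrist",u(309,325),112),ray("wrist",u(347,361),112); print(a,b,np.linalg.norm(a-b),np.degrees(np.arctan2(*(b-a)[[1,0]])), (a+b)/2)
# segmentation refine
im=viewer.read_camera("wrist"); g=cv2.resize(im,None,fx=8,fy=8,interpolation=cv2.INTER_CUBIC).min(axis=2)
m=np.zeros_like(g); cv2.circle(m,(int(256.3*8),int(139.8*8)),int(7*8),255,-1)
m=((m>0)&(g<130)).astype(np.uint8)
ys,xs=np.nonzero(m); P=np.stack([xs/8,ys/8],1); W=np.array([ray("wrist",q,112)[:2] for q in P[::20]]); mu=W.mean(0); w,v=np.linalg.eigh(np.cov((W-mu).T)); print(len(P),mu,np.degrees(np.arctan2(v[1,1],v[0,1])),np.sqrt(w*12))
e=[ray("wrist",u(*q),112) for q in [(262,170),(505,327)]]; d=e[1]-e[0]; print("board end",e,np.degrees(np.arctan2(d[1],d[0])),np.linalg.norm(d))
E
```

```text
cam [556.67 -16.27 112.  ]
[549.35 -15.76 112.  ] [564.89 -16.87 112.  ] 15.578604417165858 -4.095482023153902 [557.12 -16.31 112.  ]
896 [556.56 -16.14] 174.7572001041293 [ 1.77 13.17]
board end [array([511.24,   9.98, 112.  ]), array([595.16,  20.53, 112.  ])] 7.1654026838098215 84.57238000916948
```

```bash
python3 - <<'E'
from h import *
c=np.array([556.6,-16,0]); A=25.5; d=np.radians(A+90); u=np.array([np.cos(d),np.sin(d),0])
robot.servo_line(c-18*u+[0,0,260],feed=150,rotation=rot(A)); robot.servo_line(c-18*u+[0,0,222],feed=80); robot.hold(0.3)
s=robot.observe(); print(s["t"],s["tcp_pos"],s["contact_force"],s["wrist_torque"])
im,info=snap("l1",(215,135,305,205)); k=600/70;k=min(800/90,k)
print("k",k,"tip pred",(proj("wrist",s["tcp_pos"]-[0,0,100],info)-[215,135])*k,"cam pred",(proj("wrist",c+[0,0,112],info)-[215,135])*k)
snap("l2",(210,130,310,215),cam="scene"); ks=min(8,600/85)
print("scene tip",(proj("scene",s["tcp_pos"]-[0,0,100])-[210,130])*ks,"cam",(proj("scene",c+[0,0,112])-[210,130])*ks)
E
```

```text
27.2417 [564.57 -32.23 222.41] [ 0.27 -0.38 -0.73] [-0.07  0.08  0.04]
k 8.571428571428571 tip pred [354.75 465.51] cam pred [353.19 298.33]
scene tip [241.56 431.05] cam [275.14 459.93]
```

View pics/l1.png

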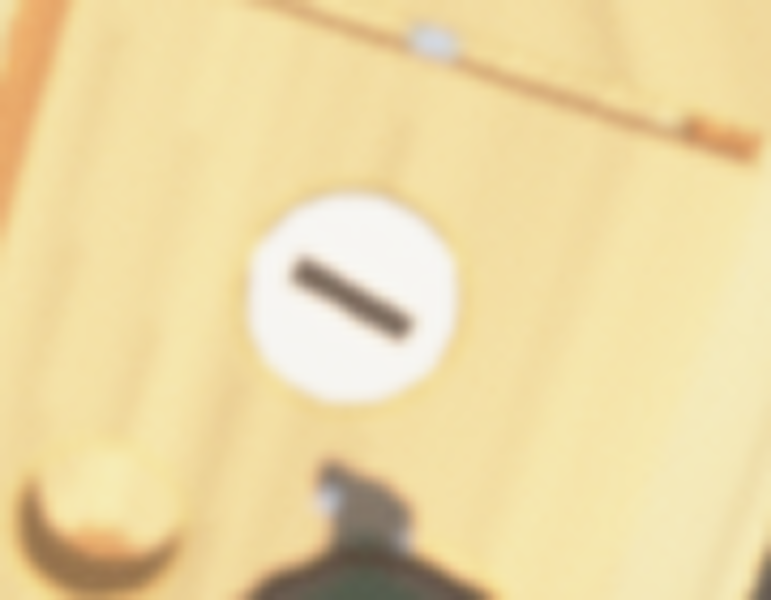

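View pics/l2.png

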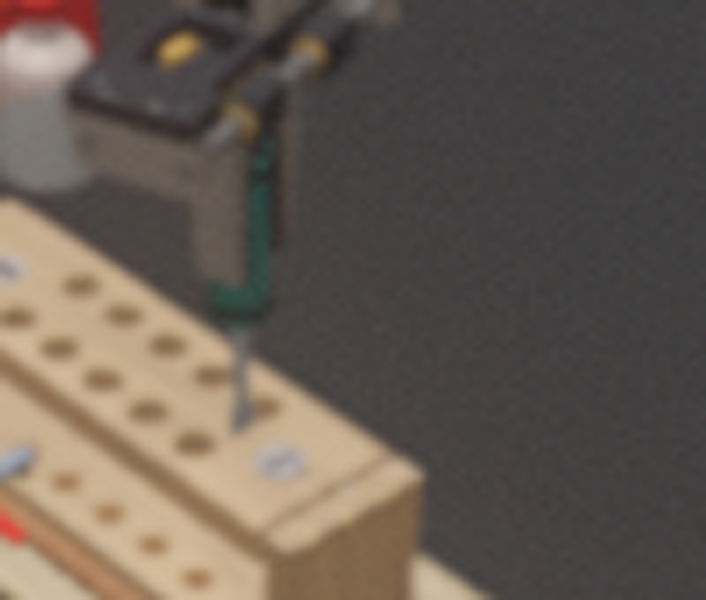

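```bash
python3 - <<'E'
from h import *
t=np.array([556.6-1.8,-16+1.0,218.]); s=robot.observe()
robot.servo_line(t,feed=40); robot.hold(0.3)
s=robot.observe(); print(s["t"],s["tcp_pos"]-t,s["contact_force"],s["wrist_torque"])
im,info=snap("m1",(230,160,285,205)); k=min(800/55,600/45)
for X in [[556.6,-16,118],[556.6,-16,112]]: print((proj("wrist",X,info)-[230,160])*k)
E
```

```text
28.2917 [ 0.08 -0.22  0.03] [-0.29 -0.42 -0.7 ] [-0.08  0.08 -0.02]
[368.97 409.39]
[368.87 389.18]
```

View pics/m1.png

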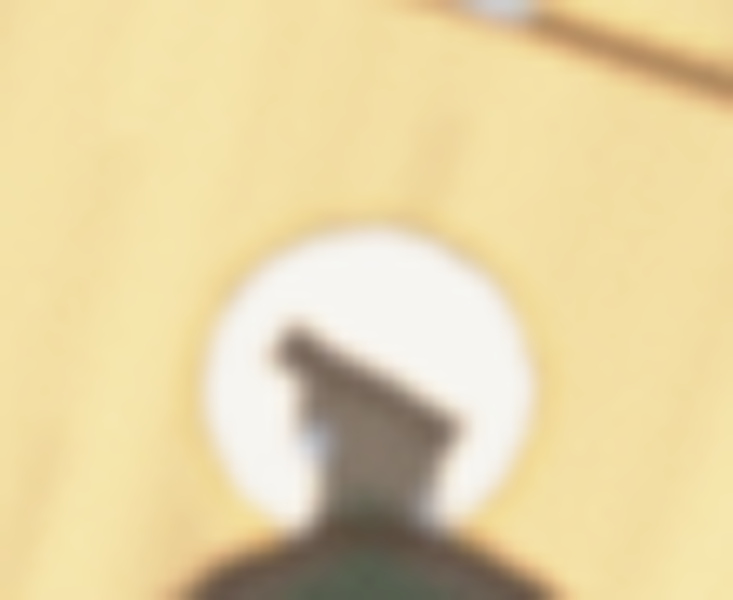

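```bash
cat >> h.py <<'E'
def descend(x,y,z0,z1,dz=0.5,fmax=3.0,f0=None):
    for z in np.arange(z0,z1-1e-6,-dz):
        robot.servo_line([x,y,z],feed=12); s=robot.observe(); df=s["contact_force"]-f0
        if df[2]>fmax or np.hypot(*df[:2])>6: break
    return z,s,df
E
python3 - <<'E'
from h import *
s=robot.observe(); f0=np.mean([robot.observe()["contact_force"] for _ in range(3)],0)
x,y=554.8,-15.0
z,s,df=descend(x,y,216,206,1.0,3.0,f0)
print(z,s["tcp_pos"],df,s["wrist_torque"],s["t"])
E
```

```text
206.0 [554.87 -15.09 206.77] [-2.31  1.23  5.38] [-0.05  0.61  0.02] 31.1583
```

```bash
cat >> h.py <<'E'
OFF=np.array([0,1.19,1.68]); C=np.array([556.6,-16.0])
def tcp_for(a,z,corr=(0,0)):
    o=Ro.from_rotvec(rot(a)).as_matrix()@OFF
    return np.array([C[0]-o[0]+corr[0],C[1]-o[1]+corr[1],z])
E
python3 - <<'E'
from h import *
print(tcp_for(25.5,206.4))
robot.servo_line(tcp_for(25.5,206.4),feed=10); s=robot.observe();print(s["contact_force"],s["wrist_torque"])
tau=[]
for a in [23.5,21.5,19.5,17.5,15.5,13.5]:
    robot.servo_line(tcp_for(a,206.4),feed=10,rotation=rot(a)); s=robot.observe()
    print(a,round(s["t"],2),s["tcp_pos"],s["contact_force"],np.round(s["wrist_torque"],3))
    if abs(s["wrist_torque"][2])>0.12: break
snap("n1",(230,160,285,205))
E
```

```text
[554.8 -15.  206.4]
[-2.19  0.45  5.07] [-0.13  0.59 -0.08]
23.5 31.66 [555.03 -14.94 206.74] [-1.71  0.66  5.32] [-0.09  0.57  0.  ]
21.5 31.91 [555.24 -14.91 206.77] [-0.33 -0.04  4.32] [-0.15  0.4  -0.  ]
19.5 32.16 [555.39 -14.83 206.78] [-1.29  0.99  4.49] [-0.14  0.29  0.01]
17.5 32.41 [555.49 -14.76 206.75] [-0.63 -0.35  4.93] [-0.11  0.21 -0.01]
15.5 32.66 [555.6  -14.68 206.77] [0.29 0.53 4.8 ] [-0.08  0.16 -0.03]
13.5 32.91 [555.72 -14.49 206.77] [-0.61 -0.18  5.16] [0.   0.05 0.04]
```

View pics/n1.png

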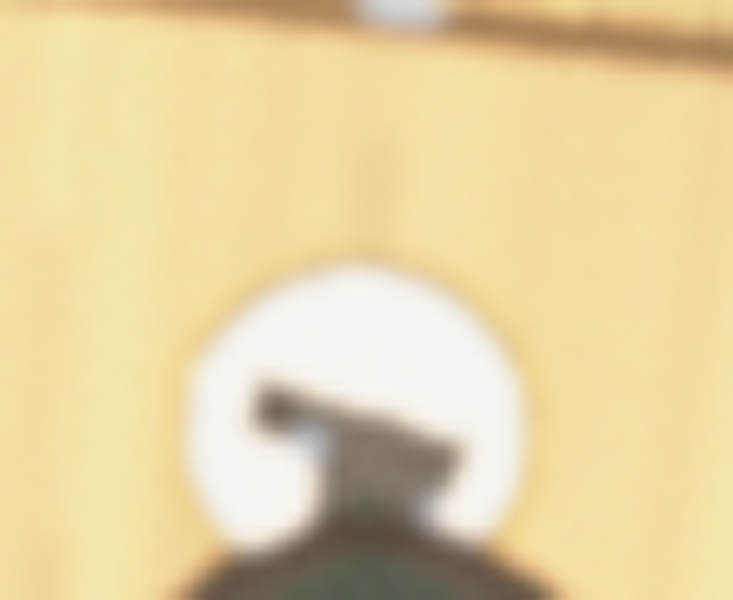

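```bash
sed -i 's/^OFF=.*/OFF=np.array([0,2.3,1.68])/' h.py; cat >> h.py <<'E'
def obs(n=4):
    S=[]
    for _ in range(n): S.append(robot.observe())
    return S[-1]["t"],S[-1]["tcp_pos"],np.mean([s["contact_force"] for s in S],0),np.mean([s["wrist_torque"] for s in S],0),np.std([s["wrist_torque"][2] for s in S])
def turn(a0,a1,step,z,tmax=0.12,feed=10,every=1):
    a=a0;i=0
    while a>a1:
        a-=step; i+=1
        robot.servo_line(tcp_for(a,z),feed=feed,rotation=rot(a)); t,p,f,w,sd=obs()
        if i%every==0: print(a,round(t,2),p,f,np.round(w,3),round(sd,3))
        if abs(w[2])>tmax or np.hypot(f[0],f[1])>10: print("STOP",a,f,w); break
    return a
E
python3 - <<'E'
from h import *
a=turn(13.5,-6,3,206.4,0.13)
snap("n2",(230,160,285,205))
E
```

```text
Traceback (most recent call last):
  File "h.py", line 47, in turn
    robot.servo_line(tcp_for(a,z),feed=feed,rotation=rot(a)); t,p,f,w,sd=obs()
                     ~~~~~~~^^^^^
  File "h.py", line 38, in tcp_for
    return np.array([C[0]-o[0]+corr[0],C[1]-o[1]+corr[1],z])
                     ^
NameError: name 'C' is not defined
```

```bash
sed -i 's/^OFF=.*/OFF=np.array([0,2.3,1.68]); C=np.array([556.6,-16.0])/' h.py
python3 - <<'E'
from h import *
a=turn(13.5,-6,3,206.4,0.13)
snap("n2",(230,160,285,205))
E
```

```text
10.5 33.21 [555.34 -14.38 206.81] [2.86 0.63 3.35] [ 0.2  -0.95 -0.03] 0.0
7.5 33.46 [555.37 -14.41 206.81] [4.28 0.9  2.71] [ 0.25 -1.47  0.07] 0.0
4.5 33.71 [555.39 -14.43 206.81] [5.44 0.28 2.26] [ 0.19 -1.72  0.07] 0.0
1.5 33.96 [555.46 -14.43 206.82] [5.13 0.68 2.54] [ 0.12 -1.68  0.07] 0.0
-1.5 34.21 [555.56 -14.45 206.8 ] [5.92 0.29 2.85] [ 0.01 -1.74  0.05] 0.0
-4.5 34.46 [555.65 -14.43 206.82] [ 5.23 -0.63  3.04] [-0.05 -1.7   0.04] 0.0
-7.5 34.71 [555.76 -14.47 206.82] [5.89 0.34 2.71] [-0.15 -1.66  0.07] 0.0
```

View pics/n2.png

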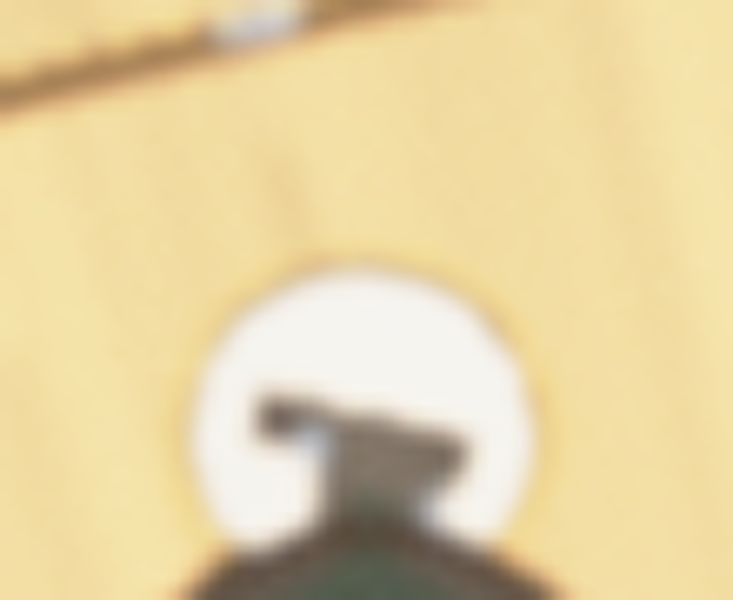

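```bash
sed -i 's/^OFF=.*/OFF=np.array([0,1.4,1.68]); C=np.array([556.6,-16.0])/' h.py
python3 - <<'E'
from h import *
a=turn(-7.5,-48,4.5,206.4,0.125)
snap("n3",(230,150,285,205))
E
```

```text
-12.0 35.01 [556.14 -14.49 206.78] [ 3.06 -0.66  4.64] [-0.28 -1.25  0.06] 0.0
-16.5 35.26 [556.27 -14.57 206.76] [ 4.43 -0.53  5.32] [-0.42 -1.29  0.04] 0.0
-21.0 35.51 [556.38 -14.61 206.75] [ 4.5  -1.62  5.31] [-0.54 -1.27  0.04] 0.0
-25.5 35.76 [556.51 -14.74 206.77] [ 3.78 -1.61  5.91] [-0.61 -1.28  0.04] 0.0
-30.0 36.01 [556.61 -14.81 206.75] [ 3.84 -1.75  4.96] [-0.72 -1.19  0.07] 0.0
-34.5 36.26 [556.76 -14.91 206.75] [ 4.18 -2.15  5.28] [-0.74 -1.15  0.1 ] 0.0
-39.0 36.51 [556.85 -15.02 206.74] [ 3.2  -1.61  5.57] [-0.81 -1.09  0.09] 0.0
-43.5 36.76 [556.96 -15.14 206.74] [ 3.26 -1.93  6.02] [-0.92 -1.    0.09] 0.0
-48.0 37.01 [557.04 -15.3  206.73] [ 2.63 -3.56  5.7 ] [-0.95 -0.94  0.04] 0.0
```

View pics/n3.png

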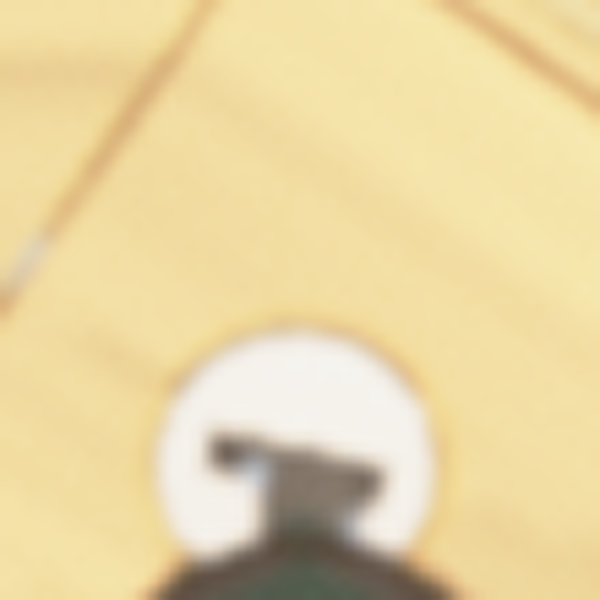

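```bash
python3 - <<'E'
from h import *
a=-48.0; z=206.4; hist=[]; out=[]
while a>-100:
    a-=2 if a>-58 else 1.5
    robot.servo_line(tcp_for(a,z),feed=10,rotation=rot(a)); W=[]
    s=robot.observe(); W.append(s["wrist_torque"][2])
    if W[0]>0.1:
        for _ in range(2):
            robot.hold(0.04); s=robot.observe(); W.append(s["wrist_torque"][2])
    m=np.mean(W); out.append((a,round(m,3),round(s["t"],2)))
    if m>0.125 or np.hypot(*s["contact_force"][:2])>10: break
print(out); print(s["tcp_pos"],s["contact_force"],s["wrist_torque"])
E
```

```text
[(-50.0, np.float64(0.051), 37.31), (-52.0, np.float64(0.05), 37.56), (-54.0, np.float64(0.075), 37.89), (-56.0, np.float64(0.052), 38.14), (-58.0, np.float64(0.061), 38.39), (-59.5, np.float64(0.098), 38.64), (-61.0, np.float64(0.082), 38.98), (-62.5, np.float64(0.043), 39.23), (-64.0, np.float64(0.097), 39.48), (-65.5, np.float64(0.064), 39.73), (-67.0, np.float64(0.093), 39.98), (-68.5, np.float64(0.085), 40.31), (-70.0, np.float64(0.093), 40.56), (-71.5, np.float64(0.1), 40.89), (-73.0, np.float64(0.064), 41.14), (-74.5, np.float64(0.096), 41.39), (-76.0, np.float64(0.059), 41.64), (-77.5, np.float64(0.109), 41.98), (-79.0, np.float64(0.136), 42.31)]
[557.4  -16.29 206.69] [ 1.12 -2.95  8.08] [-1.24 -0.33  0.14]
```

```bash
python3 - <<'E'
from h import *
def av():
    W=[]
    for _ in range(4): robot.hold(0.03); W.append(robot.observe()["wrist_torque"][2])
    return round(np.mean(W),3)
print(av())
for a in (-80.,-81.):
    robot.servo_line(tcp_for(a,206.4),feed=10,rotation=rot(a)); m=av(); print(a,m)
    if m>0.16: break
im,info=snap("o1",(180,90,330,200)); print(robot.observe()["t"],robot.observe()["contact_force"])
E
```

```text
0.131
-80.0 0.185
42.875 [ 1.35 -3.84  8.52]
```

View pics/o1.png

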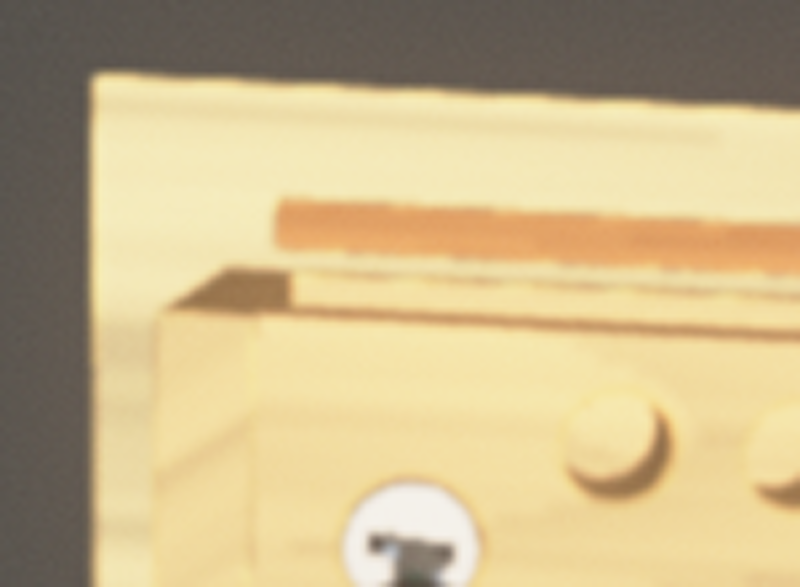

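```bash
cat >> h.py <<'E'
def tcp_hole(a,z,h=(448.7,312.0),off=(0,1.3,1.68)):
    o=Ro.from_rotvec(rot(a)).as_matrix()@np.array(off); return np.array([h[0]-o[0],h[1]-o[1],z])
E
python3 - <<'E'
from h import *
robot.servo_line(tcp_for(-77.5,206.8),feed=10,rotation=rot(-77.5)); s=robot.observe(); print(s["contact_force"],s["wrist_torque"])
robot.servo_line(tcp_for(-77.5,235),feed=60); s=robot.observe(); print(s["contact_force"],s["t"])
robot.servo_line(tcp_for(-77.5,305),feed=180)
robot.servo_line(tcp_hole(9,305),feed=170,rotation=rot(9))
robot.servo_line(tcp_hole(9,200),feed=130); robot.hold(0.2)
s=robot.observe(); print(s["t"],s["tcp_pos"],s["contact_force"])
im,info=snap("p1",(215,135,305,205)); k=600/70
print("tip pred",(proj("wrist",[448.7,312,100],info)-[215,135])*k,"hole",(proj("wrist",[448.7,312,80],info)-[215,135])*k)
snap("p2",(280,150,400,260),cam="scene")
E
```

```text
[ 1.27 -4.31  4.58] [-1.6  -0.51  0.12]
[ 0.65 -0.42 -1.23] 43.7417
47.625 [447.52 313.76 200.79] [-0.33  0.12 -0.44]
tip pred [362.39 481.98] hole [362.16 440.6 ]
```

View pics/p1.png

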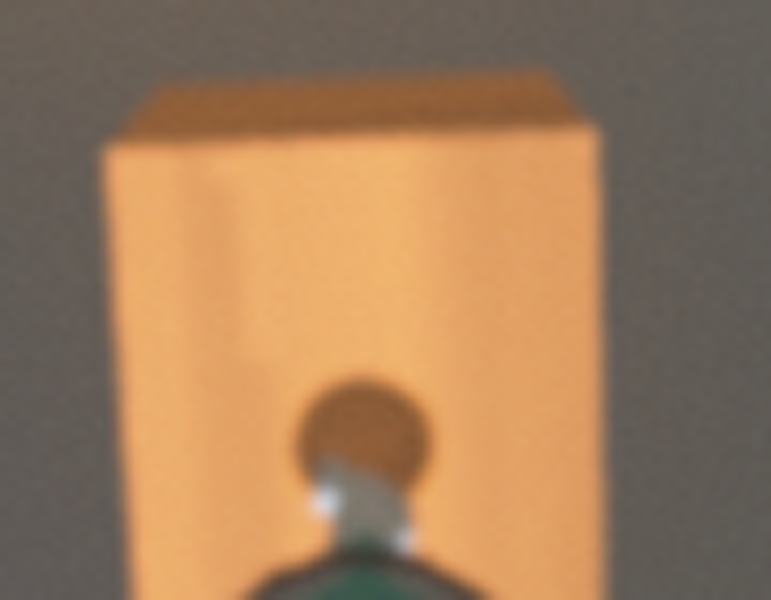

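View pics/p2.png

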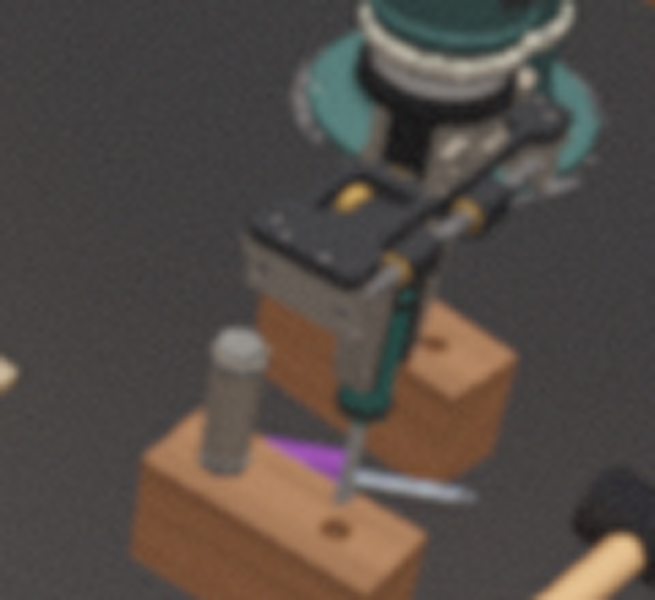

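```bash
python3 - <<'E'
from h import *
f0=robot.observe()["contact_force"]
for z in [178,150,125,115,112.5,111,110,109,108]:
    robot.servo_line(tcp_hole(9,z),feed=80 if z>112.6 else 20); s=robot.observe(); df=s["contact_force"]-f0
    print(z,s["tcp_pos"],df,round(s["t"],2))
    if np.linalg.norm(df)>5: break
snap("q1",(280,150,400,260),cam="scene")
E
```

```text
178 [446.94 313.21 177.44] [ 0.56 -0.61 -0.22] 48.15
150 [447.12 313.33 149.73] [ 0.4  -0.67 -0.78] 48.65
125 [447.06 313.29 124.67] [-0.12 -0.53  0.  ] 49.11
115 [446.9  313.24 114.62] [ 0.04 -0.63 -0.15] 49.38
112.5 [447.16 313.46 112.53] [ 0.33 -0.79 -0.09] 49.66
111 [447.11 313.44 110.96] [-0.61 -0.4  -0.21] 49.91
110 [447.32 313.57 110.16] [ 0.72 -1.63  1.15] 50.16
109 [447.32 313.6  110.09] [-2.4  -2.17  9.44] 50.41
```

View pics/q1.png

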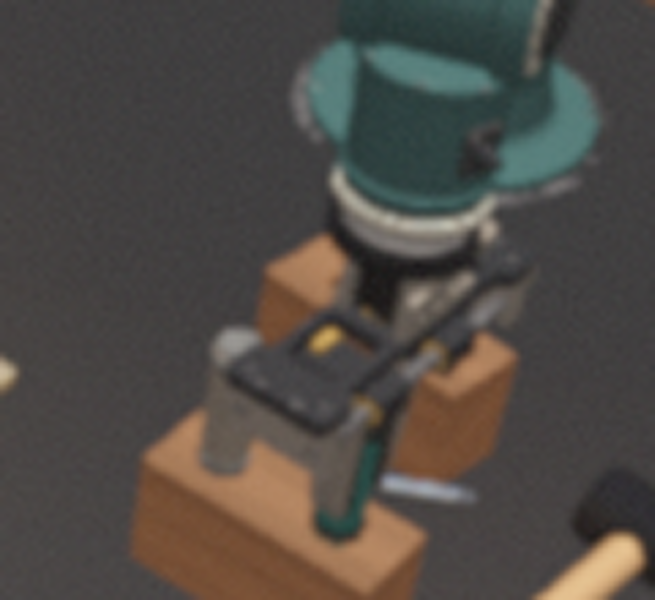

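```bash
python3 - <<'E'
from h import *
p=tcp_hole(9,110.2); robot.servo_line(p,feed=10)
grip(0.55,20); robot.hold(0.1); s=robot.observe(); print(s["grip_width"],s["contact_force"])
robot.servo_line([p[0],p[1],215],feed=120); robot.hold(0.6); s=robot.observe(); print(s["t"],s["contact_force"])
im,info=snap("r1"); snap("r2",(280,150,400,260),cam="scene"); snap("r3",(215,140,365,240),cam="top")
for c in ["scene","wrist"]:
  for n in ["driver_handle","cross_handle","panel_face"]:
    for r in viewer.pinpoint(n,c)[:2]: print(c,n,r["confidence"],c2w(c,r["at"]))
print(robot.observe()["t"])
E
```

```text
0.5482413216479964 [ 0.48 -0.12  0.06]
52.9917 [-0.52  0.34 -0.32]
scene driver_handle 0.72 [ 567.62 -119.35    1.8 ]
scene driver_handle 0.6 [450.85 310.56 129.21]
scene cross_handle 0.66 [463.   236.93 123.65]
scene cross_handle 0.35 [556.78 440.86   3.27]
scene panel_face 0.68 [551.36  15.72 115.91]
wrist driver_handle 0.71 [450.21 313.16 122.75]
wrist driver_handle 0.56 [378.77 212.51  14.  ]
53.4417
```

View pics/r1.png

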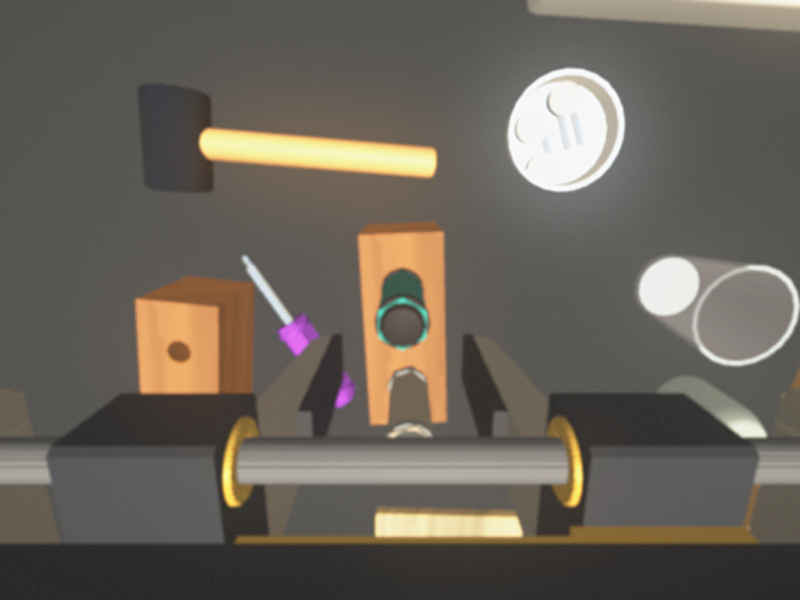

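View pics/r2.png

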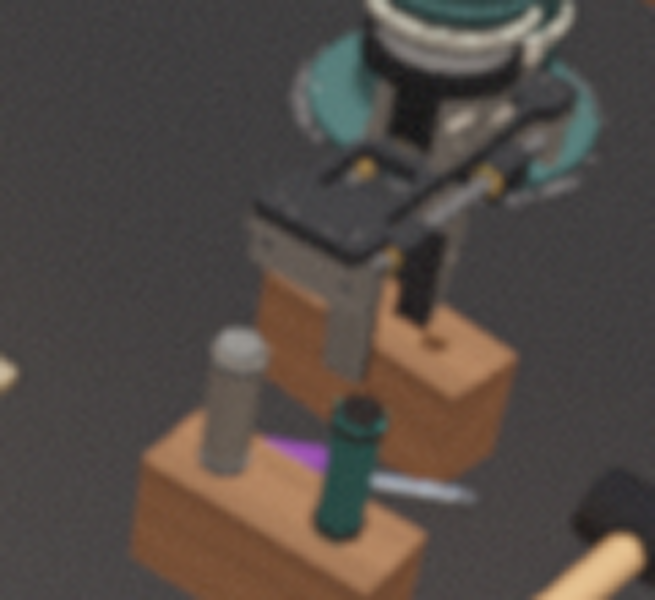

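View pics/r3.png

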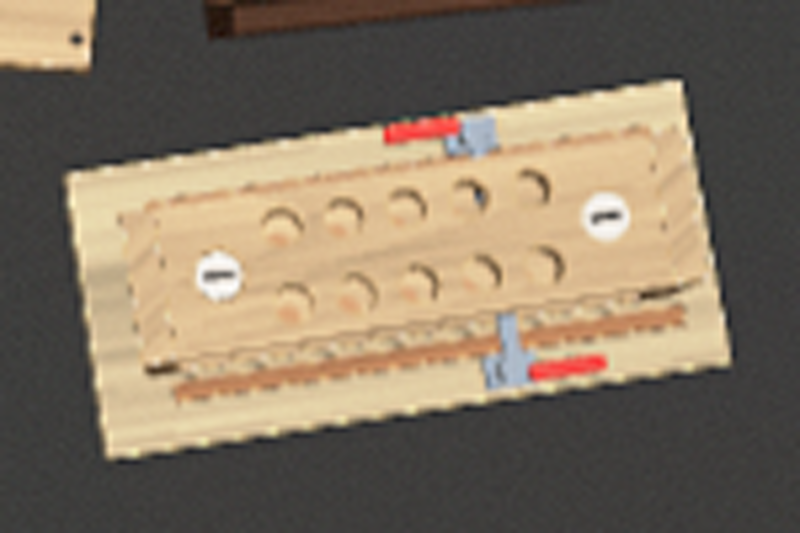

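Panel closed, the cam slot is now along the rack, and the driver stands upright in its hole with the gripper clear above. Handing in.

```bash
python3 - <<'E'
from h import *
robot.job_done(); print(robot.observe()["t"])
E
```

```text
the job is handed in; nothing more can be done
the job is handed in; nothing more can be done
```

The cam is turned to its stop, the loose end panel is drawn up to the board, and the green screwdriver is back upright in its hole, released. I handed the job in shortly after 53.4 s on the robot's clock, inside the 72 s limit.

**How the turn went**
- The blade went about 5 mm down into the slot, with roughly 5 N of pressing force, about 8 N at the end.
- It turned about 105° clockwise, including play before the cam engaged. The torque ran at about 0.04 to 0.1 N m.
- At the stop the torque rose to 0.13 and then 0.185 N m, slightly over the 0.12 to 0.18 you suggested but well below the 0.3 that breaks the cam.

**Last checks**
- **Panel:** the last pictures show no gap, and the slot now lies along the rack. A picture cannot prove 0.3 mm, so I rely on the stop in the torque as well.
- **Screwdriver:** it looks upright with its handle on the wood. It came to rest at the same height as before I took it.
- **Gripper:** it is open and clear of everything.

**What went wrong**
- On the first carry the screwdriver's tip struck the cross-point screwdriver's handle, because I moved sideways too low. The green screwdriver tilted about 26° in the grip.
- I set it back in its hole, gripped it again and went on from there.
- The last camera estimate puts the cross-point handle about 5 to 8 mm from where it started, within the 20 mm limit. I didn't measure the other bystanders again at the end; the mallet, dish and beaker look unmoved in the last wrist picture.
- The purple screwdriver fell over before I had touched anything near it. It seems to have been balanced on its tip.

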